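Square up a plate on its fixture block and lock it with the swing clamp

ROBOT

A 6-joint arm with a two-finger parallel gripper is mounted at the origin on the work surface. World frame = base frame: x ahead of the robot, y to its left, z up, the work surface at z = 0. Lengths are in m, angles in degrees, forces in N, time in s.
With the tool pointing down it reaches from about 0.375 to 0.9 m from the base axis. Payload 3.1 kg.
Tool frame: the origin (TCP) lies at the very end of the fingers, on their centre line; the grasp point (between the pads) lies 19 mm behind it (bot.hold_point_z is the z of the grasp point in the tool frame, in m); z points along the fingers, y is the line along which they close (so a half turn about z gives the same grasp; the last joint's range is limited). The gripper opens to 87 mm and grips with 3 to 60 N. Pads are 19 mm wide; open, the fingers measure 117 mm over their backs; the gripper's body (75 mm by 190 mm) begins 51 mm behind the grasp point.
Start: joints at [-85.342, 30.224, 82.088, -0, 67.689, -10.227], TCP at [0.161, -0.604, 0.2] pointing down, gripper open.
Joint ranges: [-176.69, 176.69], [-43.24, 126.21], [12.49, 139.97], [-82, 262], [0, 151.66], [-163.58, 163.58]. Speed limits (degrees/s): [159.86, 159.86, 180, 180, 180, 180].

INTERFACE

Orientations are given as a 3x3 rotation matrix whose columns are the frame's x, y, z axes.
In Python, from rig import bot, capture, camera_model gives the robot as it stands.
- The arm moves only by the tool apply_moves, never from a script. Its argument "plan" is text: rows parted by semicolons, each of 6 numbers parted by spaces: the shift along the tool's x, y, z in units of 0.05 m (1.0 is 0.05 m), then the turn, a rotation vector about the tool's x, y, z in units of 360 degrees (1.0 is 360 degrees). In form: dx dy dz ax ay az; .... A call has 1 to 10 rows; each row shifts and turns the commanded pose from where the row before left it, along the tool's axes as they then stand; what a row does not reach is not made up. A row lasts 1/12 s, in which the tool goes at most 41.7 mm and 7.16 degrees, less where a joint would pass 70% of its speed; a pose out of reach is approached as far as the arm can. A call with a number of a shift or a turn outside -1 to 1 is refused whole. A call with a gripper value outside its range is refused whole. "gripper" is the gripper command: -1 is shut, 1 is fully open, values between are in proportion, set as the call begins (left out, the last holds). The fingers move at their own pace and stop on an object; the grip force is fixed at half the most. Time passes only in rows, so rows that do not move let the fingers close. It gives the time, the measured TCP pose, the force, the opening and the grip force at its end, in the units of the state.
- bot.read_state(): the state, without advancing time (a new reading comes with each control period).
- capture(name): name is "side" or "top"; returns the picture (480x640x3 uint8, red, green, blue); there is no depth.
- camera_model(name): a dict with "vertical_fov" (degrees; the focal length in pixels is half the picture's height over the tangent of half this angle, whatever the lens; pixels are square), "cx", "cy" (the principal point, pixels), "dist" ([k1, k2, p1, p2, k3] as OpenCV has them; the pictures are not rectified), "position" and "rotation" of the camera in the world. Camera axes: x right, y down, z forward; pixel columns grow to the right and rows downward; lengths in m; the calibration is good to about 2 mm. A picture is of the moment at which its call begins. camera_model takes no time and is no camera call.
- bot.hand_in(): hands the job in; it is judged then, once.
The state is a dict: "time_s": time; "joint_positions": joint angles; "qvel": joint speeds; "tau": joint torques, N m; "position": TCP position; "tcp_rot": TCP orientation; "force": force on the tool from outside, world axes, zero at the start; "moment": the same for the moment, N m; "opening": opening from 0.0 (shut) to 1.0 (fully open); "grasp_force": force on a finger pad.
Only numpy, scipy, OpenCV 4.12 (cv2) and the standard library are available. Lean on these libraries where they do the work, as an engineer would, in place of code of your own. Each camera call takes 0.05 s, during which the arm holds its last target. There are 200 camera calls.

TASK

The aluminium plate lies askew on the steel fixture block: push it square, so that its edges are flush with the block's on all four sides. Then take the slotted key from the rubber mat, fit it right down over the bar-shaped screw head of the swing clamp, turn the clamp fully home so that its arm points straight in across the plate, and stand the key back upright well inside the mat. Turn the clamp with the key only, keeping the gripper's fingers off it, and leave the other things on the bench where they are.

Things in the scene. Friction and masses are not known exactly. Their poses are not given: they have to be found in the camera images.
- block: Fixture block, steel, fixed: 100 (x) x 150 (y) x 50 (z) mm, smooth bare sides. Origin at the centre of its underside on the bench, z up. On its +x side (away from the robot) a lug, 60 mm wide in y, 50 mm high, from x = 50 to x = 112, carries the swing clamp; pivot at x = 85, y = 0 of the block.
- plate: Loose aluminium plate lying flat on the block: 100 (x) x 150 (y) x 14 (z) mm, 0.4 to 0.75 kg, same outline as the block. Origin at the centre of its underside. It starts shifted 10 to 20 mm to the block's -x (robot side), up to 20 mm either way in y, and turned a little. Flush: its origin straight over the block's, at z = 50, axes parallel.
- clamp_head (a point): On the clamp's pivot axis, on top of its arm, 74 mm above the bench; turns with it, z up. The screw head stands here: an upright bar 44 mm long (along this y), 10 mm wide (x), 16 mm high. The dark arm, 30 mm wide, 8 mm thick, points along this +y, ends 64 mm from the pivot and passes 2 mm above the plate; round boss of 27 mm radius at the pivot.
- clamp (a joint): Angle of the swing clamp in rad, counter-clockwise seen from above: at 0 its arm points along the block's +y axis, at 1.571 (the stop) along the block's -x axis, straight in over the plate. Stiff: stays where it is left. Starts 0.15 to 0.45.
- key: Slotted key, steel, 0.3 kg, standing on the mat. Origin at the centre of its underside, z up. Foot 50 (x) x 39 (y) x 30 (z) mm; a slot 15 mm wide and 18 mm deep runs right through its underside along x. Handle from z = 30 to z = 72: a flat bar 66 (x) x 16 (y) mm; pinch it across y. Fully down over the screw head, its underside rests on the clamp arm.
- mat: Black rubber mat fixed to the bench, 130 x 130 x 6 mm, to the left or the right of the block. Origin at the centre of its underside; axes along its edges.
- cutter: Bystander: milling cutter head standing on the bench, 100 mm across, 77 mm high; origin under its centre.
- holder: Bystander: taper tool holder standing upright, 64 mm across, 108 mm high; origin under its centre.
- gauge_ring: Bystander: steel ring gauge lying flat, 72 mm across, 22 mm high; origin under its centre.
- jar: Bystander: jar, 60 mm across, 75 mm high; origin under its centre.
- case: Bystander: closed wooden gauge case, 70 (x) x 120 (y) x 36 mm; origin under its centre.
- wrench: Bystander: wrench lying on the bench along its x axis, 170 mm long.
- screwdriver: Bystander: screwdriver lying on the bench along its x axis, 180 mm long.
Mind the look-alikes: they are no part of the job. Of the things that look like the plate, the smaller one is meant.

How it is judged (in metres and radians):
On the way, in this order (a step that is already met when the one before it is completed fails the run):
1. the plate is flush with the block: within 3 mm both ways and 2 degrees, flat on the block (x of plate in the frame of block between -0.003 and 0.003 m and y of plate in the frame of block between -0.003 and 0.003 m and angle between the x axis of plate and the x axis of block, either way round below 0.035 rad and z of plate in the frame of block between 0.047 and 0.053 m), for 0.2 s.
2. the key is fully down over the clamp's screw head, upright (horizontal distance between key and clamp_head below 0.015 m and z of key in the frame of clamp_head between -0.004 and 0.006 m and angle between key's own z axis and vertical below 0.15 rad), for 0.1 s.
3. the clamp is turned home (past 1.40 rad) with the key still on its head (value of joint clamp above 1.4 rad and horizontal distance between key and clamp_head below 0.02 m), for 0.1 s.
At the end, for the whole second after the job is handed in: The plate lies flat on the block, within 3 mm both ways and 2 degrees (0.035 rad) of flush; the clamp stands past 1.40 rad (stop at 1.571), its arm over the plate; the key stands upright and at rest on the mat, its centre within 45 mm of the mat's centre along each mat axis (all of step 1 and value of joint clamp above 1.4 rad and x of key in the frame of mat between -0.045 and 0.045 m and y of key in the frame of mat between -0.045 and 0.045 m and z of key in the frame of mat between 0.002 and 0.01 m and angle between key's own z axis and vertical below 0.1 rad and linear speed of each of key, plate below 0.02 m/s); the robot touches nothing.
It fails at once if the gripper's fingers press on the clamp or its screw head (more than 2 N) (contact force between the fingers and clamp above 2 N).
It fails at once if a bystander (cutter, holder, gauge ring, jar, case, wrench or screwdriver) is moved more than 30 mm (distance of any of cutter, holder, gauge_ring, jar, case, wrench, screwdriver from where it was at the start of the episode above 0.03 m).
It also fails if it takes over 72 s, if anything falls off the work surface, if the arm or the gripper's body presses on something with over 40 N, if the wrist force passes 120 N, or if a joint passes its speed limit or range.

## Working session

There is one attempt and no reset: what is moved stays moved. The work goes in short steps, Python scripts to look and compute and a tool call to move; the robot and the scene stay as the last step left them, time stands still between calls to the robot, and variables do not carry over. Pictures are saved under pics/ and viewed, at most 10 in all, crops included, and the job is handed in when it is done.

Besides the shell and the picture viewer there is one more tool, called after "Request:" as name(argument=value, ...), one argument or row to a line, values as JSON. apply_moves: Moves the arm, as the interface text tells. Its arguments: {"type":"object","properties":{"plan":{"type":"string"},"gripper":{"type":"number"}},"required":["plan"]}

```bash
ls; mkdir -p pics; python3 - <<'E'
from rig import bot,capture,camera_model
import cv2
for n in("top","side"):
    cv2.imwrite(f"pics/{n}0.png",capture(n)[:,:,::-1]); print(n,camera_model(n))
s=bot.read_state(); print(s["time_s"],s["position"],s["tcp_rot"],s["opening"])
E
```

```text
pics
top {'vertical_fov': 50.08533653234891, 'cx': 320.6688786821379, 'cy': 236.51485740138875, 'dist': array([-0.10872886,  0.        ,  0.        ,  0.        ,  0.        ]), 'position': array([ 0.32361537, -0.01166789,  1.34618733]), 'rotation': array([[-0.01554263, -0.99303424,  0.1167965 ],
       [-0.99986811,  0.01488587, -0.00649344],
       [ 0.00470959, -0.11688202, -0.99313464]])}
side {'vertical_fov': 45.43389935526755, 'cx': 310.62555550374736, 'cy': 247.73050395566338, 'dist': array([-0.16773486,  0.        ,  0.        ,  0.        ,  0.        ]), 'position': array([-0.35156191,  0.9513684 ,  0.8124404 ]), 'rotation': array([[-0.75397388, -0.33339994,  0.56601048],
       [-0.65685881,  0.3724882 , -0.65558298],
       [ 0.0077391 , -0.86608142, -0.49984306]])}
0.1 [ 0.16053229 -0.60330142  0.19885785] [[ 9.66444322e-01  2.56876132e-01 -1.57253396e-04]
 [ 2.56875935e-01 -9.66442368e-01  1.97577330e-03]
 [ 3.55552660e-04 -1.94986950e-03 -9.99998036e-01]] 1.0032836108508623
```

View pics/top0.png

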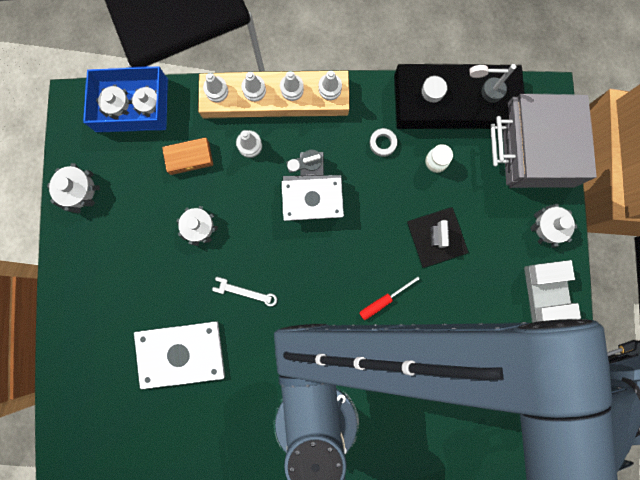

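View pics/side0.png

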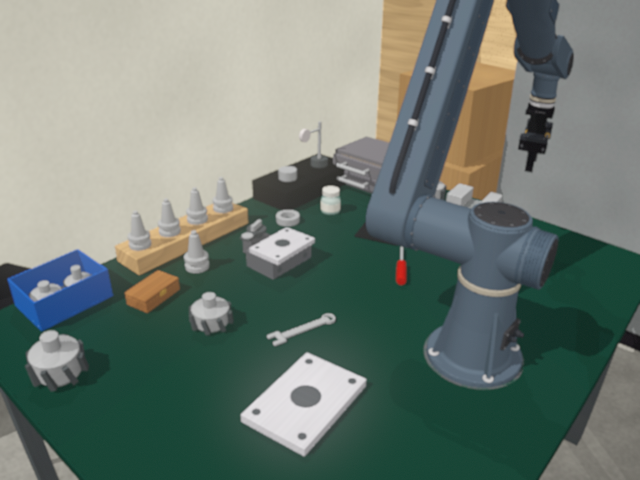

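The top view shows the small plate at about (312,198) on the block, the clamp at (311,160), the mat and key at (438,236), the cutter at (195,225), the wrench at (245,292) and the screwdriver at (390,298). The large plate at (180,355) is the look-alike. Next, a closer crop of the block and key.

```bash
cat > h.py <<'E'
import numpy as np,cv2
from rig import bot,capture,camera_model
def K(m):
    f=240/np.tan(np.radians(m["vertical_fov"])/2); return np.array([[f,0,m["cx"]],[0,f,m["cy"]],[0,0,1]])
def pt(n,uv,z):
    m=camera_model(n); uv=np.array(uv,float).reshape(-1,1,2)
    r=np.c_[cv2.undistortPoints(uv,K(m),m["dist"]).reshape(-1,2),np.ones(len(uv))]@np.array(m["rotation"]).T
    p=m["position"]; return p+r*((z-p[2])/r[:,2])[:,None]
def px(n,P):
    m=camera_model(n); R=np.array(m["rotation"]).T
    return cv2.projectPoints(np.array(P,float).reshape(-1,1,3),cv2.Rodrigues(R)[0],-R@m["position"],K(m),m["dist"])[0].reshape(-1,2)
def rect(mask):
    c=max(cv2.findContours(mask.astype(np.uint8),cv2.RETR_EXTERNAL,cv2.CHAIN_APPROX_NONE)[0],key=cv2.contourArea)
    return c,cv2.minAreaRect(c)
def st():
    s=bot.read_state(); R=s["tcp_rot"]
    print("t",round(s["time_s"],2),"p",np.round(s["position"],4),"yaw_y",np.round(np.degrees(np.arctan2(R[1,1],R[0,1])),2),"xax",np.round(np.degrees(np.arctan2(R[1,0],R[0,0])),2),"tilt",np.round(R[:2,2],4),"F",np.round(s["force"],1),"op",round(s["opening"],3),"gf",s["grasp_force"]); return s
E
python3 - <<'E'
import cv2,numpy as np
a=cv2.imread("pics/top0.png"); b=cv2.imread("pics/side0.png")
c=cv2.resize(a[140:235,270:350],None,fx=5,fy=5,interpolation=cv2.INTER_CUBIC)
d=cv2.resize(a[200:275,400:475],None,fx=5,fy=5,interpolation=cv2.INTER_CUBIC)
o=np.zeros((600,800,3),np.uint8); o[:475,:400]=c; o[:375,400:775]=d
cv2.imwrite("pics/crop.png",o)
E
```

```text
(no output)
```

View pics/crop.png

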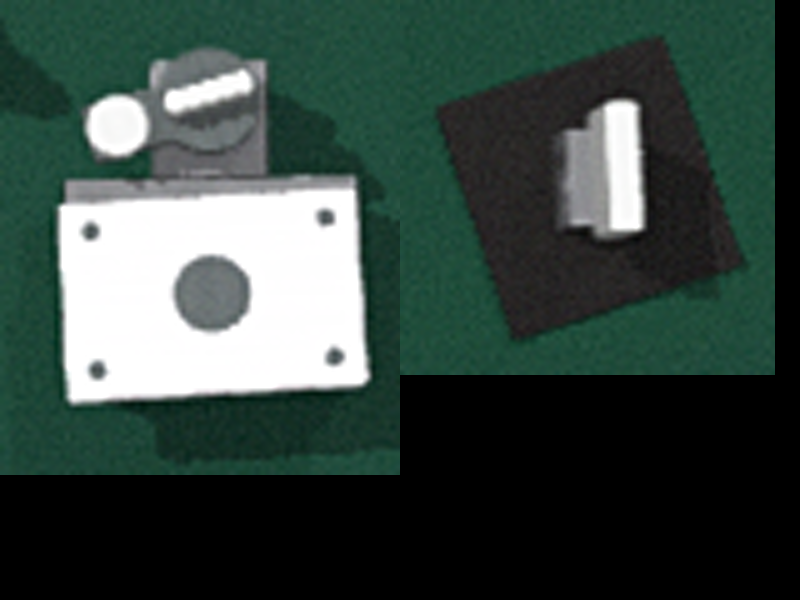

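The crop shows the plate askew, with the block's grey far strip between (283,176) and (341,176). The white bar head is at about (312,158), the arm tip at (294,165), and the key handle is near-vertical in the picture at about (445,234). Now I'll measure these.

```bash
python3 - <<'E'
from h import *
a=cv2.imread("pics/top0.png"); b=cv2.imread("pics/side0.png")
def wr(n,mask,z,off):
    cs=[c for c in cv2.findContours(mask.astype(np.uint8),cv2.RETR_EXTERNAL,cv2.CHAIN_APPROX_NONE)[0]]
    out=[]
    for c in cs:
        A=cv2.contourArea(c)
        if A<20: continue
        w=pt(n,c.reshape(-1,2)+np.array(off),z)[:,:2]
        r=cv2.minAreaRect((w*1000).astype(np.float32)); out.append((A,np.round(r[0],1),np.round(r[1],1),round(r[2],1)))
    return out
g=a.min(2)
print("plate",wr("top",g[170:235,270:350]>150,0.064,(270,170)))
print("head",wr("top",g[150:173,302:325]>165,0.090,(302,150)))
print("handle",wr("top",g[210:255,425:460]>165,0.078,(425,210)))
m=a.max(2)
print("mat",wr("top",((a[:,:,1].astype(int)-a[:,:,2])<20)[200:275,400:475],0.006,(400,200)))
# block far edge + lug far edge: top image
print("blk far corners",np.round(pt("top",[(282.8,176.2),(341.4,175.4)],0.05),4))
print("lug far",np.round(pt("top",[(300.2,152),(323.4,152)],0.05),4), "lug sides low",np.round(pt("top",[(300.2,174),(323.4,174)],0.05),4))
for nm,uv,z in [("cutter",(195,222),.077),("holder",(249,135),.108),("ring",(384,142),.022),("jar",(440,152),.075),("case",(188,155),.036),("wr1",(218,285),0),("wr2",(270,300),0),("sd1",(363,315),0),("sd2",(418,279),0)]:
    print(nm,np.round(pt("top",uv,z),3)[0])
E
```

```text
plate [(2311.5, array([5.74e+02, 5.00e-01]), array([106.3, 151.7]), 2.5)]
head [(61.5, array([6.707e+02, 5.000e-01]), array([11.4, 44.6]), 15.6)]
handle [(138.0, array([ 478.3, -329.6]), array([63.5, 17. ]), 1.0)]
mat [(2291.0, array([ 475.8, -329. ]), array([130.3, 130.6]), 17.1)]
blk far corners [[ 0.6342  0.0751  0.05  ]
 [ 0.6341 -0.0761  0.05  ]]
lug far [[ 0.698   0.0296  0.05  ]
 [ 0.6971 -0.0307  0.05  ]] lug sides low [[ 0.6393  0.0302  0.05  ]
 [ 0.6385 -0.0297  0.05  ]]
cutter [0.514 0.295 0.077]
holder [0.727 0.155 0.108]
ring [ 0.731 -0.193  0.022]
jar [ 0.687 -0.33   0.075]
case [0.7   0.327 0.036]
wr1 [0.358 0.251 0.   ]
wr2 [0.317 0.114 0.   ]
sd1 [ 0.275 -0.127  0.   ]
sd2 [ 0.366 -0.274  0.   ]
```

Block centre is about (0.585, 0), yaw about 0. Clamp angle is about 0.27 rad with the pivot at (0.670, 0), which agrees with the block. Key is at (0.478, -0.330). I'll move in front of the plate's robot side and push until the fingers stop on the block face.

Request:
apply_moves(
  plan="0 0 0 0 0 0.0138; 0 0 0 0 0 0.0138; 0 0 0 0 0 0.0138; 0.35 -0.71 0 0 0 0; 0.35 -0.71 0 0 0 0; 0.35 -0.71 0 0 0 0; 0.35 -0.71 0 0 0 0; 0.35 -0.71 0 0 0 0; 0.35 -0.71 0 0 0 0; 0.35 -0.71 0 0 0 0",
  gripper=1,
)

```text
time_s: 0.93
position: [0.2834, -0.3535, 0.1995]
tcp_rot: [[1.0, -0.001, -0.0], [-0.001, -1.0, 0.001], [-0.0, -0.001, -1.0]]
force: [-0.5, 1.0, 0.3]
opening: 0.998
grasp_force: 0.0
```

Request:
apply_moves(
  plan="0.35 -0.71 0 0 0 0; 0.35 -0.71 0 0 0 0; 0.35 -0.71 0 0 0 0; 0.35 -0.71 0 0 0 0; 0.35 -0.71 0 0 0 0; 0.35 -0.71 0 0 0 0; 0.35 -0.71 0 0 0 0; 0.35 -0.71 0 0 0 0; 0.35 -0.71 0 0 0 0; 0.35 -0.71 0 0 0 0",
)

```text
time_s: 1.77
position: [0.4585, 0.0015, 0.1997]
tcp_rot: [[1.0, -0.0, -0.0], [-0.0, -1.0, -0.0], [-0.0, 0.0, -1.0]]
force: [0.7, -0.8, 0.2]
opening: 1.0
grasp_force: 0.0
```

```bash
python3 -c "
from h import *
s=st();print(np.round(s['joint_positions'],1))"
```

```text
t 1.77 p [0.4585 0.0015 0.1997] yaw_y -90.0 xax -0.0 tilt [-0.0003 -0.    ] F [ 0.7 -0.8  0.2] op 1.0 gf 0.0
[-13.8  17.5 105.1  -0.   57.4  76.2]
```

Request:
apply_moves(
  plan="0 0 0.8 0 0 0; 0 0 0.8 0 0 0; 0 0 0.8 0 0 0; 0 0.03 0.8 0 0 0; 0 0 0.09 0 0 0; 0.4 0 0 0 0 0; 0.4 0 0 0 0 0; 0.1 0 0 0 0 0; 0 0 0 0 0 0",
)

```text
time_s: 2.52
position: [0.506, -0.0027, 0.0369]
tcp_rot: [[1.0, -0.0, 0.005], [-0.0, -1.0, -0.001], [0.005, 0.001, -1.0]]
force: [0.1, 0.2, 0.4]
opening: 0.999
grasp_force: 0.0
```

Request:
apply_moves(
  plan="0.04 0 0 0 0 0; 0.04 0 0 0 0 0; 0.04 0 0 0 0 0; 0.04 0 0 0 0 0; 0.04 0 0 0 0 0; 0.04 0 0 0 0 0; 0 0 0 0 0 0",
)

```text
time_s: 3.1
position: [0.5135, -0.0014, 0.035]
tcp_rot: [[1.0, 0.0, -0.004], [0.0, -1.0, 0.001], [-0.004, -0.001, -1.0]]
force: [-4.0, 1.8, 2.7]
opening: 1.0
grasp_force: 2.1
```

Request:
apply_moves(
  plan="0.03 0 0 0 0 0; 0.03 0 0 0 0 0; 0.03 0 0 0 0 0; 0.03 0 0 0 0 0; 0.03 0 0 0 0 0; 0 0 0 0 0 0; 0 0 0 0 0 0",
)

```text
time_s: 3.68
position: [0.5238, -0.0025, 0.0352]
tcp_rot: [[1.0, -0.0, 0.002], [-0.0, -1.0, -0.0], [0.002, 0.0, -1.0]]
force: [-2.0, -0.4, -1.6]
opening: 1.004
grasp_force: 0.9
```

Request:
apply_moves(
  plan="0.02 0 0 0 0 0; 0.02 0 0 0 0 0; 0 0 0 0 0 0; 0 0 0 0 0 0",
)

```text
time_s: 4.02
position: [0.525, -0.0023, 0.0352]
tcp_rot: [[1.0, -0.0, 0.0], [-0.0, -1.0, -0.0], [0.0, 0.0, -1.0]]
force: [-2.7, 0.4, -2.2]
opening: 0.998
grasp_force: 1.3
```

Request:
apply_moves(
  plan="0.02 0 0 0 0 0; 0.02 0 0 0 0 0; 0 0 0 0 0 0; 0 0 0 0 0 0",
)

```text
time_s: 4.35
position: [0.5272, -0.0021, 0.0353]
tcp_rot: [[1.0, -0.0, 0.001], [-0.0, -1.0, -0.0], [0.001, 0.0, -1.0]]
force: [-2.6, 0.1, -1.4]
opening: 1.001
grasp_force: 1.1
```

Request:
apply_moves(
  plan="0.02 0 0 0 0 0; 0 0 0 0 0 0; 0 0 0 0 0 0",
)

```text
time_s: 4.6
position: [0.5278, -0.0021, 0.0353]
tcp_rot: [[1.0, -0.0, 0.0], [-0.0, -1.0, 0.0], [0.0, -0.0, -1.0]]
force: [-2.9, -0.9, -0.4]
opening: 1.0
grasp_force: 1.4
```

Request:
apply_moves(
  plan="0.02 0 0 0 0 0; 0 0 0 0 0 0; 0 0 0 0 0 0",
)

```text
time_s: 4.85
position: [0.5289, -0.0021, 0.0353]
tcp_rot: [[1.0, -0.0, 0.0], [-0.0, -1.0, 0.0], [0.0, -0.0, -1.0]]
force: [-2.4, 0.5, -1.3]
opening: 0.999
grasp_force: 1.4
```

```bash
python3 - <<'E'
from h import *
st(); a=capture("top")[:,:,::-1]; b=capture("side")[:,:,::-1]
o=np.zeros((600,800,3),np.uint8); o[:400,:400]=cv2.resize(a[140:240,270:370],None,fx=4,fy=4,interpolation=cv2.INTER_CUBIC)
o[:360,400:]=cv2.resize(b[200:290,230:330],(400,360),interpolation=cv2.INTER_CUBIC)
cv2.imwrite("pics/p1.png",o)
E
```

```text
t 4.85 p [ 0.5289 -0.0021  0.0353] yaw_y -90.02 xax -0.02 tilt [0.0002 0.0001] F [-2.4  0.5 -1.3] op 0.999 gf 1.380898654460907
```

View pics/p1.png

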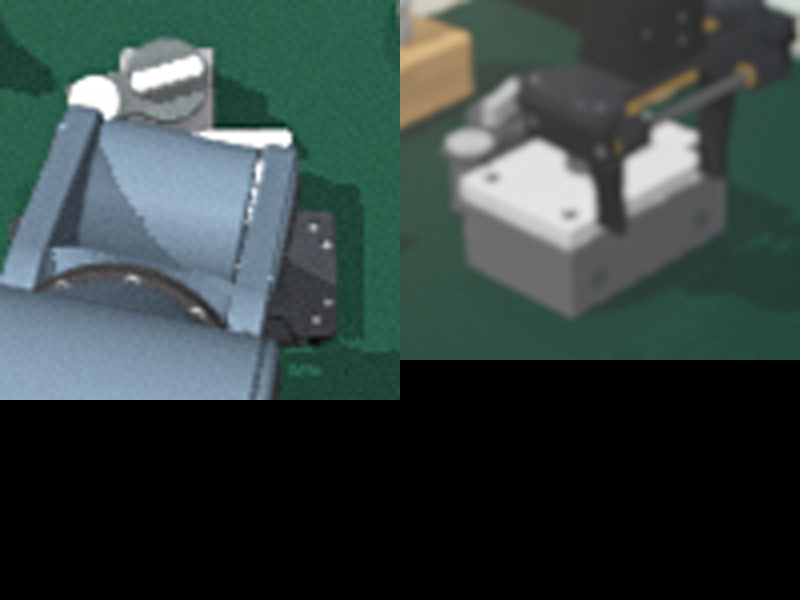

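```bash
python3 - <<'E'
from h import *
a=cv2.imread("pics/p1.png")
# far-edge of white plate, columns 322-340 in the crop (x4, offset 270,140)
g=a[:400,:400].min(2).astype(float)
for u in range(225,290,10):
    col=g[110:160,u]; i=np.argmax(col>(col[:8].mean()+col.max())/2); print(u, round(110+i,1), np.round(pt("top",[(270+(u+.5)/4-.5,140+(110+i+.0)/4-.5)],0.064)[0],4))
r=g[135,270:310]; i=np.argmax(r<150); print("right edge",np.round(pt("top",[(270+(270+i)/4-.5,140+135/4)],0.064)[0],4))
E
```

```text
225 130 [ 0.6402 -0.0359  0.064 ]
235 130 [ 0.6401 -0.0423  0.064 ]
245 130 [ 0.64   -0.0487  0.064 ]
255 130 [ 0.6399 -0.0551  0.064 ]
265 130 [ 0.6398 -0.0615  0.064 ]
275 130 [ 0.6398 -0.0679  0.064 ]
285 130 [ 0.6397 -0.0743  0.064 ]
right edge [ 0.635  -0.0783  0.064 ]
```

Request:
apply_moves(
  plan="-0.4 0 0 0 0 0; -0.4 0 -0.4 0 0 0; 0 0.4 -0.6 0 0 0; 0 0.6 -0.5 0 0 0; 0 0.8 0 0 0 0; 0 0.8 0 0 0 0; 0 0.8 0 0 0 0; 0 0.8 0 0 0 0; 0 0.8 0 0 0 0; 0 0 0 0 0 0",
)

```text
time_s: 5.78
position: [0.4929, -0.2628, 0.112]
tcp_rot: [[1.0, -0.007, 0.01], [-0.007, -1.0, -0.011], [0.011, 0.011, -1.0]]
force: [1.5, -0.2, 0.9]
opening: 1.0
grasp_force: 0.0
```

```bash
python3 - <<'E'
from h import *
st(); a=capture("top")[:,:,::-1]; b=capture("side")[:,:,::-1]
cv2.imwrite("pics/t2.png",a); cv2.imwrite("pics/s2.png",b)
o=np.zeros((500,800,3),np.uint8); o[:475,:400]=cv2.resize(a[140:235,270:350],None,fx=5,fy=5,interpolation=cv2.INTER_CUBIC)
o[:500,400:]=cv2.resize(b[200:300,240:320],(400,500),interpolation=cv2.INTER_CUBIC)
cv2.imwrite("pics/p2.png",o)
E
```

```text
t 5.78 p [ 0.4929 -0.2628  0.112 ] yaw_y -90.38 xax -0.38 tilt [ 0.0105 -0.0109] F [ 1.5 -0.2  0.9] op 1.0 gf 0.0
```

View pics/p2.png

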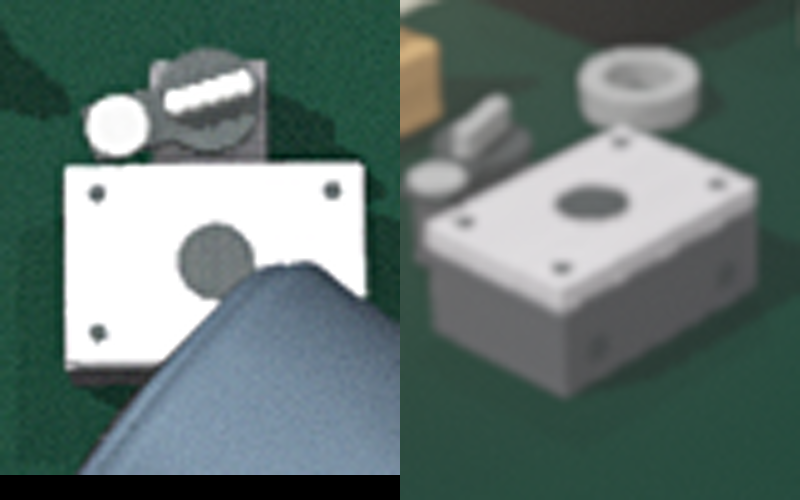

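```bash
python3 - <<'E'
from h import *
a=cv2.imread("pics/t2.png").astype(float); b=cv2.imread("pics/s2.png").astype(float)
f=lambda u,v,o,z,n,s=5: np.round(pt(n,[(o[0]+(u+.5)/s-.5,o[1]+(v+.5)/s-.5)],z)[0],4)
print("block bottom near corner(-x,+y), side",f(167,396,(240,200),0,"side"))
print("block/plate seam corner side",f(165,308,(240,200),.05,"side"))
print("plate top corner",f(165,288,(240,200),.064,"side"))
print("block bottom left corner (+x,+y) side",f(32,335,(240,200),0,"side"))
print("block bottom right (-x,-y) side",f(357,290,(240,200),0,"side"))
# top
g=a.min(2)
def edge(vals,th):
    i=np.argmax(vals>th); return i-1+(th-vals[i-1])/(vals[i]-vals[i-1])
for u in (286,290,294,326,332,338):
    c=g[165:185,u]; print("far",u,np.round(pt("top",[(u,165+edge(c,150))],.064)[0],4))
for u in (286,290,294):
    c=g[225:200:-1,u]; v=225-edge(c,150); print("near",u,np.round(pt("top",[(u,v)],.064)[0],4), g[208:222,u])
for v in (180,190,200):
    r=g[v,275:295]; print("+y",np.round(pt("top",[(275+edge(r,150),v)],.064)[0],4))
for v in (176,182,190):
    r=g[v,355:330:-1]; print("-y",np.round(pt("top",[(355-edge(r,150),v)],.064)[0],4))
E
```

```text
block bottom near corner(-x,+y), side [0.5353 0.0723 0.    ]
block/plate seam corner side [0.539  0.0681 0.05  ]
plate top corner [0.5363 0.0704 0.064 ]
block bottom left corner (+x,+y) side [0.6311 0.0779 0.    ]
block bottom right (-x,-y) side [ 0.5319 -0.0739  0.    ]
far 286 [0.64  0.066 0.064]
far 290 [0.6168 0.0559 0.064 ]
far 294 [0.6075 0.0458 0.064 ]
far 326 [ 0.6395 -0.0362  0.064 ]
far 332 [ 0.6396 -0.0516  0.064 ]
far 338 [ 0.6394 -0.0669  0.064 ]
near 286 [0.5368 0.0666 0.064 ] [255. 255. 255. 255. 201.  99.  53.  54.  56.  29.  28.  25.  28.  33.]
near 290 [0.5367 0.0565 0.064 ] [242. 255. 255. 255. 193. 103.  49.  53.  52.  32.  14.  25.  27.  37.]
near 294 [0.5366 0.0464 0.064 ] [255. 255. 255. 255. 193. 100.  51.  52.  49.  18.  16.  18.  23.  39.]
+y [0.621  0.0753 0.064 ]
+y [0.595  0.0752 0.064 ]
+y [0.5691 0.0752 0.064 ]
-y [ 0.6292 -0.0775  0.064 ]
-y [ 0.6135 -0.0774  0.064 ]
-y [ 0.5927 -0.0771  0.064 ]
```

```bash
python3 - <<'E'
from h import *
a=cv2.imread("pics/t2.png").astype(float); a0=cv2.imread("pics/top0.png").astype(float)
print("front bottom",np.round(pt("top",[(286,216.5),(292,216.5)],0),4), "px of x=.535/.538", np.round(px("top",[(.535,.066,0),(.538,.066,0),(.535,.066,.05),(.538,.066,.05),(.538,.066,.064)]),2))
R=a0[:,:,2]  # red: green table vs gray
for u in (286,290,294,328,332,336):
    c=R[168:182,u]; print("blk far",u,c)
for u in (305,308,316,319): print("lug far",u,R[146:158,u])
for v in (156,158,170,172): print("lug L/R",v,R[v,295:305],R[v,318:328])
E
```

```text
front bottom [[0.5367 0.0706 0.    ]
 [0.5365 0.0547 0.    ]] px of x=.535/.538 [[287.75 217.12]
 [287.74 216.01]
 [286.6  214.1 ]
 [286.59 212.95]
 [286.25 212.05]]
blk far 286 [ 22.  30.  25.  30.  35.  32.  27.  41. 140. 139. 140. 128. 173. 255.]
blk far 290 [255. 255. 164.  94.  51.  29.  26.  40. 142. 142. 138. 133. 192. 255.]
blk far 294 [250. 255. 234.  96.  24.  21.  20.  44. 140. 144. 144. 150. 235. 255.]
blk far 328 [ 21.  27.  26.  29.  18.  15.  30. 108. 148. 154. 238. 255. 255. 255.]
blk far 332 [ 25.  23.  32.  29.  21.  20.  27. 113. 142. 162. 255. 255. 255. 255.]
blk far 336 [ 30.  30.  22.  20.  23.  16.  30. 108. 140. 181. 255. 255. 255. 255.]
lug far 305 [ 38.  32.  36.  30.  36.  62. 105. 116. 110. 109. 103. 123.]
lug far 308 [ 33.  35.  29.  37.  85. 113. 110. 113. 107. 100. 118. 251.]
lug far 316 [ 37.  38.  38.  32.  56. 104. 113. 103. 146. 250. 252. 252.]
lug far 319 [ 40.  37.  29.  39.  29.  40. 114. 114. 178. 248. 255. 255.]
lug L/R 156 [ 36.  33.  27.  22.  46. 159. 149. 114. 108. 101.] [255. 255. 174. 106. 122.  55.  29.  35.  34.  35.]
lug L/R 158 [ 49.  52. 100.  99.  98. 110. 112.  90. 185. 255.] [196. 185. 104.  81. 106.  45.  24.  29.  37.  28.]
lug L/R 170 [212. 141.  56.  30.  30.  63.  88. 103. 102. 102.] [106. 106. 109. 111. 114.  60.  22.  25.  24.  27.]
lug L/R 172 [23. 17. 29. 34. 23. 62. 99. 99. 99. 94.] [110. 112. 110. 109. 112.  56.  27.  19.  22.  22.]
```

```bash
python3 - <<'E'
from h import *
print("blk far",np.round(pt("top",[(286,175.4),(290,175.4),(294,175.35),(328,174.75),(332,174.75),(336,174.8)],.05),4))
print("lug sides",np.round(pt("top",[(299.9,172),(322.9,172),(299.9,170),(322.9,170)],.05),4))
print("plate far red-edge now")
a=cv2.imread("pics/t2.png").astype(float)[:,:,2]
for u in (286,328,336): print(a[166:178,u])
for v in (185,195): print(a[v,278:288],a[v,338:348])
a=cv2.imread("pics/t2.png").astype(float)[:,:,2]
print(a[206:220,286],a[206:220,290])
E
```

```text
blk far [[ 0.6362  0.0669  0.05  ]
 [ 0.6361  0.0565  0.05  ]
 [ 0.636   0.0462  0.05  ]
 [ 0.6363 -0.0416  0.05  ]
 [ 0.6362 -0.0519  0.05  ]
 [ 0.6359 -0.0622  0.05  ]]
lug sides [[ 0.6447  0.0309  0.05  ]
 [ 0.6438 -0.0285  0.05  ]
 [ 0.65    0.0308  0.05  ]
 [ 0.6491 -0.0286  0.05  ]]
plate far red-edge now
[ 50.  25.  23.  28.  29.  28.  41. 203. 255. 255. 255. 255.]
[ 30.  17.  27.  23.  20.   9. 130. 255. 255. 255. 255. 255.]
[ 27.  20.  29.  26.  14.   9. 134. 255. 255. 255. 170.  96.]
[ 31.  32.  34.  16.  51. 250. 255. 255. 255. 255.] [255. 255. 255. 255. 201.  38.  11.  28.  30.  27.]
[ 33.  26.  27.  16.  55. 244. 255. 255. 255. 255.] [255. 255. 255. 255. 246.  74.  23.  18.  22.  25.]
[255. 255. 255. 255. 255. 255. 201.  99.  53.  55.  57.  29.  28.  25.] [104. 109. 242. 255. 255. 255. 194. 103.  50.  56.  55.  32.  14.  25.]
```

Request:
apply_moves(
  plan="-0.6 0 0 0 0 0; 0 -0.75 0 0 0 0; 0 -0.75 0 0 0 0; 0 -0.75 0 0 0 0; 0 -0.75 0 0 0 0; 0 -0.75 0 0 0 0; 0 -0.75 0 0 0 0; 0 -0.7 0 0 0 0; 0 0 0 0 0 0; 0 0 0 0 0 0",
)

```text
time_s: 6.72
position: [0.4585, 0.0108, 0.1106]
tcp_rot: [[1.0, 0.006, 0.001], [0.006, -1.0, -0.0], [0.001, 0.0, -1.0]]
force: [-0.0, -0.6, -0.2]
opening: 0.995
grasp_force: 0.0
```

Request:
apply_moves(
  plan="0 0 0.6 0 0 0; 0 0 0.6 0 0 0; 0 0 0.6 0 0 0; 0 0 0 0 0 0; 0 0 0 0 0 0",
)

```text
time_s: 7.13
position: [0.458, 0.0074, 0.0193]
tcp_rot: [[1.0, -0.001, -0.003], [-0.001, -1.0, 0.001], [-0.003, -0.001, -1.0]]
force: [-0.1, 0.7, 0.3]
opening: 0.999
grasp_force: 0.0
```

Request:
apply_moves(
  plan="0 0.12 0.06 0 0 0; 0.5 0 0 0 0 0; 0.5 0 0 0 0 0; 0.2 0 0 0 0 0; 0 0 0 0 0 0; 0 0 0 0 0 0",
)

```text
time_s: 7.63
position: [0.5197, 0.0012, 0.019]
tcp_rot: [[1.0, -0.001, 0.003], [-0.001, -1.0, -0.001], [0.003, 0.001, -1.0]]
force: [-0.1, 0.8, 0.3]
opening: 0.999
grasp_force: 0.0
```

Request:
apply_moves(
  plan="0.04 0 0 0 0 0; 0.04 0 0 0 0 0; 0 0 0 0 0 0; 0 0 0 0 0 0",
)

```text
time_s: 7.97
position: [0.5224, 0.0019, 0.0174]
tcp_rot: [[1.0, -0.0, -0.0], [-0.0, -1.0, 0.0], [-0.0, -0.0, -1.0]]
force: [-0.0, 0.2, 1.0]
opening: 0.999
grasp_force: 0.0
```

Request:
apply_moves(
  plan="0.03 0 0 0 0 0; 0 0 0 0 0 0; 0 0 0 0 0 0",
)

```text
time_s: 8.22
position: [0.5242, 0.0019, 0.0172]
tcp_rot: [[1.0, -0.0, -0.0], [-0.0, -1.0, 0.0], [-0.0, -0.0, -1.0]]
force: [0.3, -0.2, -0.2]
opening: 1.001
grasp_force: 0.0
```

Request:
apply_moves(
  plan="0.03 0 0 0 0 0; 0 0 0 0 0 0; 0 0 0 0 0 0",
)

```text
time_s: 8.47
position: [0.5258, 0.0019, 0.0172]
tcp_rot: [[1.0, -0.0, -0.0], [-0.0, -1.0, 0.0], [-0.0, -0.0, -1.0]]
force: [0.5, -0.9, -0.4]
opening: 1.001
grasp_force: 0.0
```

Request:
apply_moves(
  plan="0.02 0 0 0 0 0; 0 0 0 0 0 0; 0 0 0 0 0 0",
)

```text
time_s: 8.72
position: [0.5259, 0.002, 0.0171]
tcp_rot: [[1.0, 0.0, -0.002], [0.0, -1.0, 0.0], [-0.002, -0.0, -1.0]]
force: [-1.7, -0.7, 0.2]
opening: 1.002
grasp_force: 1.0
```

Request:
apply_moves(
  plan="0.02 0 0 0 0 0; 0 0 0 0 0 0; 0 0 0 0 0 0",
)

```text
time_s: 8.97
position: [0.5259, 0.002, 0.0171]
tcp_rot: [[1.0, 0.0, -0.004], [0.0, -1.0, 0.0], [-0.004, -0.0, -1.0]]
force: [-5.1, -1.8, 2.9]
opening: 0.996
grasp_force: 2.5
```

Request:
apply_moves(
  plan="0.02 0 0 0 0 0; 0 0 0 0 0 0; 0 0 0 0 0 0",
)

```text
time_s: 9.22
position: [0.5258, 0.0021, 0.017]
tcp_rot: [[1.0, 0.0, -0.006], [0.0, -1.0, 0.001], [-0.006, -0.001, -1.0]]
force: [-7.1, -2.4, 4.3]
opening: 1.0
grasp_force: 3.2
```

The finger tips are tapered. The deep contact stops on the block at TCP x = 0.526, but the shallow push carried the plate to 0.529, so the plate overshot by about 2.5–3 mm. The vision estimate says +2 mm. I'll drag it back by pressing lightly from above, then push to the known stop.

Request:
apply_moves(
  plan="-0.6 0 0 0 0 0; -0.5 0 0 0 0 0; 0 0 -0.7 0 0 0; 0 0 -0.7 0 0 0; 0 0 -0.7 0 0 0; 0.7 0 0 0 0 0; 0.7 0 0 0 0 0; 0.7 0 0 0 0 0; 0 0 0 0 0 0; 0 0 0 0 0 0",
  gripper=0,
)

```text
time_s: 10.05
position: [0.5819, 0.0017, 0.1226]
tcp_rot: [[1.0, -0.0, 0.005], [-0.0, -1.0, -0.0], [0.005, 0.0, -1.0]]
force: [0.4, 0.5, 0.7]
opening: 0.503
grasp_force: 0.0
```

Request:
apply_moves(
  plan="0 0 0.4 0 0 0; 0 0 0.4 0 0 0; 0 0 0.1 0 0 0; 0 0 0 0 0 0; 0 0 0 0 0 0",
)

```text
time_s: 10.47
position: [0.5782, 0.002, 0.0773]
tcp_rot: [[1.0, -0.001, -0.001], [-0.001, -1.0, 0.0], [-0.001, -0.0, -1.0]]
force: [0.9, -0.7, 0.3]
opening: 0.497
grasp_force: 0.0
```

Request:
apply_moves(
  plan="0 0 0.1 0 0 0; 0 0 0.1 0 0 0; 0 0 0.04 0 0 0; 0 0 0 0 0 0; 0 0 0 0 0 0",
)

```text
time_s: 10.88
position: [0.5788, 0.0019, 0.0653]
tcp_rot: [[1.0, -0.0, 0.0], [-0.0, -1.0, -0.0], [0.0, 0.0, -1.0]]
force: [0.2, -0.4, 0.0]
opening: 0.501
grasp_force: 0.0
```

Request:
apply_moves(
  plan="0 0 0.04 0 0 0; 0 0 0 0 0 0; 0 0 0 0 0 0",
)

```text
time_s: 11.13
position: [0.5788, 0.0019, 0.0633]
tcp_rot: [[1.0, -0.0, -0.0], [-0.0, -1.0, 0.0], [-0.0, -0.0, -1.0]]
force: [0.3, 0.3, 1.4]
opening: 0.5
grasp_force: 0.0
```

Request:
apply_moves(
  plan="0 0 0.04 0 0 0; 0 0 0 0 0 0; 0 0 0 0 0 0",
)

```text
time_s: 11.38
position: [0.5787, 0.0019, 0.0611]
tcp_rot: [[1.0, -0.0, -0.0], [-0.0, -1.0, 0.0], [-0.0, -0.0, -1.0]]
force: [-0.1, -0.0, -0.3]
opening: 0.499
grasp_force: 0.0
```

Request:
apply_moves(
  plan="0 0 0.03 0 0 0; 0 0 0 0 0 0; 0 0 0 0 0 0",
)

```text
time_s: 11.63
position: [0.5787, 0.0019, 0.0597]
tcp_rot: [[1.0, -0.0, -0.0], [-0.0, -1.0, 0.0], [-0.0, -0.0, -1.0]]
force: [-0.4, 0.6, 0.5]
opening: 0.499
grasp_force: 0.0
```

Request:
apply_moves(
  plan="0 0 0.02 0 0 0; 0 0 0 0 0 0; 0 0 0 0 0 0",
)

```text
time_s: 11.88
position: [0.5787, 0.0019, 0.0587]
tcp_rot: [[1.0, -0.0, -0.0], [-0.0, -1.0, 0.0], [-0.0, -0.0, -1.0]]
force: [0.2, 0.5, 1.2]
opening: 0.501
grasp_force: 0.0
```

```bash
python3 - <<'E'
from h import *
st(); b=capture("side")[:,:,::-1]
cv2.imwrite("pics/p3.png",cv2.resize(b[190:300,230:340],(600,600),interpolation=cv2.INTER_CUBIC))
print(px("side",[(.5787,.0019,.0587),(.5787,.03,.064),(.5787,-.03,.064)]))
E
```

```text
t 11.88 p [0.5787 0.0019 0.0587] yaw_y -90.02 xax -0.02 tilt [-0.0002  0.    ] F [0.2 0.5 1.2] op 0.501 gf 0.0
[[279.24605233 243.59419295]
 [271.80379822 245.77457749]
 [287.40397642 237.52840727]]
```

View pics/p3.png

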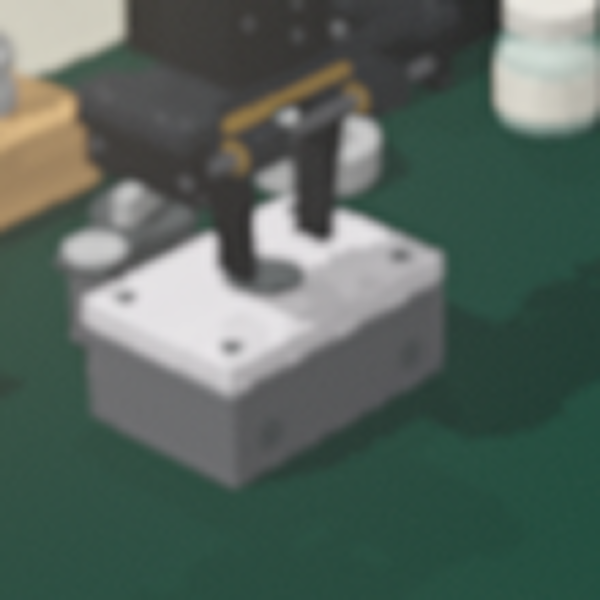

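The picture shows the fingertips still a few mm above the plate (tips at about (273.5,241) and (288,233)). The fingers evidently retract when open, so my first push rode above the block edge. Continue down.

Request:
apply_moves(
  plan="0 0 0.06 0 0 0; 0 0 0 0 0 0; 0 0 0 0 0 0",
)

```text
time_s: 12.18
position: [0.5785, 0.0019, 0.0555]
tcp_rot: [[1.0, -0.0, -0.001], [-0.0, -1.0, 0.0], [-0.001, -0.0, -1.0]]
force: [0.3, 0.5, -0.0]
opening: 0.501
grasp_force: 0.0
```

Request:
apply_moves(
  plan="0 0 0.04 0 0 0; 0 0 0 0 0 0; 0 0 0 0 0 0",
)

```text
time_s: 12.43
position: [0.5786, 0.0019, 0.0536]
tcp_rot: [[1.0, -0.0, -0.0], [-0.0, -1.0, 0.0], [-0.0, -0.0, -1.0]]
force: [-0.1, 0.1, -0.8]
opening: 0.502
grasp_force: 0.0
```

Request:
apply_moves(
  plan="0 0 0.04 0 0 0; 0 0 0 0 0 0; 0 0 0 0 0 0",
)

```text
time_s: 12.68
position: [0.5787, 0.0019, 0.0516]
tcp_rot: [[1.0, -0.0, -0.0], [-0.0, -1.0, 0.0], [-0.0, -0.0, -1.0]]
force: [-0.5, 0.5, -0.3]
opening: 0.498
grasp_force: 0.0
```

Request:
apply_moves(
  plan="0 0 0.03 0 0 0; 0 0 0 0 0 0; 0 0 0 0 0 0",
)

```text
time_s: 12.93
position: [0.5787, 0.0019, 0.0502]
tcp_rot: [[1.0, -0.0, -0.0], [-0.0, -1.0, 0.0], [-0.0, -0.0, -1.0]]
force: [-0.1, 0.2, -0.2]
opening: 0.5
grasp_force: 0.0
```

Request:
apply_moves(
  plan="0 0 0.03 0 0 0; 0 0 0 0 0 0; 0 0 0 0 0 0",
)

```text
time_s: 13.18
position: [0.5787, 0.0019, 0.0487]
tcp_rot: [[1.0, -0.0, -0.0], [-0.0, -1.0, 0.0], [-0.0, -0.0, -1.0]]
force: [0.7, -0.2, 0.2]
opening: 0.5
grasp_force: 0.0
```

```bash
python3 - <<'E'
from h import *
st(); b=capture("side")[:,:,::-1]; a=capture("top")[:,:,::-1]
o=np.zeros((500,800,3),np.uint8); o[:400,:400]=cv2.resize(b[190:290,230:330],(400,400),interpolation=cv2.INTER_CUBIC); o[:400,400:]=cv2.resize(a[140:240,270:370],(400,400),interpolation=cv2.INTER_CUBIC)
cv2.imwrite("pics/p4.png",o)
E
```

```text
t 13.18 p [0.5787 0.0019 0.0487] yaw_y -90.02 xax -0.02 tilt [-0.0002  0.    ] F [ 0.7 -0.2  0.2] op 0.5 gf 0.0
```

View pics/p4.png

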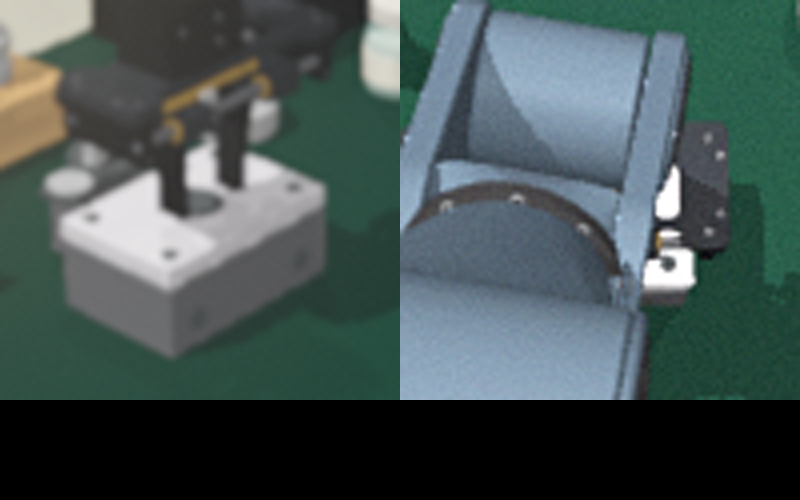

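Request:
apply_moves(
  plan="0 0 0.03 0 0 0; 0 0 0 0 0 0; 0 0 0 0 0 0",
)

```text
time_s: 13.53
position: [0.5787, 0.0019, 0.0471]
tcp_rot: [[1.0, -0.0, -0.0], [-0.0, -1.0, 0.0], [-0.0, -0.0, -1.0]]
force: [0.5, -0.3, 0.2]
opening: 0.502
grasp_force: 0.0
```

Request:
apply_moves(
  plan="0 0 0.03 0 0 0; 0 0 0 0 0 0; 0 0 0 0 0 0",
)

```text
time_s: 13.78
position: [0.5787, 0.0019, 0.0456]
tcp_rot: [[1.0, -0.0, -0.0], [-0.0, -1.0, 0.0], [-0.0, -0.0, -1.0]]
force: [0.7, 0.9, -0.7]
opening: 0.499
grasp_force: 0.0
```

Request:
apply_moves(
  plan="0 0 0.03 0 0 0; 0 0 0 0 0 0; 0 0 0 0 0 0",
)

```text
time_s: 14.03
position: [0.5787, 0.0019, 0.0441]
tcp_rot: [[1.0, -0.0, -0.0], [-0.0, -1.0, 0.0], [-0.0, -0.0, -1.0]]
force: [-0.2, -0.2, 0.7]
opening: 0.499
grasp_force: 0.0
```

Request:
apply_moves(
  plan="0 0 0.02 0 0 0; 0 0 0 0 0 0; 0 0 0 0 0 0",
)

```text
time_s: 14.28
position: [0.5787, 0.0019, 0.0432]
tcp_rot: [[1.0, -0.0, -0.0], [-0.0, -1.0, 0.0], [-0.0, -0.0, -1.0]]
force: [-0.3, 0.4, -0.1]
opening: 0.501
grasp_force: 0.0
```

Request:
apply_moves(
  plan="0 0 0.02 0 0 0; 0 0 0 0 0 0; 0 0 0 0 0 0",
)

```text
time_s: 14.53
position: [0.5787, 0.0019, 0.0422]
tcp_rot: [[1.0, -0.0, -0.0], [-0.0, -1.0, 0.0], [-0.0, -0.0, -1.0]]
force: [0.1, 0.3, 0.4]
opening: 0.5
grasp_force: 0.0
```

Request:
apply_moves(
  plan="0 0 0.02 0 0 0; 0 0 0 0 0 0; 0 0 0 0 0 0",
)

```text
time_s: 14.78
position: [0.579, 0.0018, 0.0417]
tcp_rot: [[1.0, -0.0, 0.0], [-0.0, -1.0, -0.0], [0.0, 0.0, -1.0]]
force: [0.1, 0.2, 4.1]
opening: 0.497
grasp_force: 1.9
```

Request:
apply_moves(
  plan="0 0 0.03 0 0 0; 0 0 0.03 0 0 0; 0 0 0 0 0 0; 0 0 0 0 0 0",
)

```text
time_s: 15.12
position: [0.579, 0.0018, 0.0415]
tcp_rot: [[1.0, -0.0, 0.001], [-0.0, -1.0, -0.0], [0.001, 0.0, -1.0]]
force: [-5.2, 0.5, 22.4]
opening: 0.504
grasp_force: 11.1
```

Request:
apply_moves(
  plan="-0.03 0 0 0 0 0; -0.03 0 0 0 0 0; -0.03 0 0 0 0 0; 0 0 0 0 0 0; 0 0 0 0 0 0",
)

```text
time_s: 15.53
position: [0.5791, 0.0018, 0.0416]
tcp_rot: [[1.0, -0.001, 0.011], [-0.001, -1.0, -0.001], [0.011, 0.001, -1.0]]
force: [2.0, 3.0, 15.4]
opening: 0.498
grasp_force: 7.7
```

Request:
apply_moves(
  plan="-0.03 0 0 0 0 0; -0.03 0 0 0 0 0; 0 0 0 0 0 0; 0 0 0 0 0 0",
)

```text
time_s: 15.87
position: [0.5787, 0.0016, 0.0416]
tcp_rot: [[1.0, -0.002, 0.016], [-0.002, -1.0, -0.001], [0.016, 0.001, -1.0]]
force: [4.8, 2.5, 11.3]
opening: 0.499
grasp_force: 5.9
```

Request:
apply_moves(
  plan="-0.03 0 0 0 0 0; -0.03 0 0 0 0 0; 0 0 0 0 0 0; 0 0 0 0 0 0",
)

```text
time_s: 16.2
position: [0.5764, 0.0011, 0.0416]
tcp_rot: [[1.0, -0.002, 0.017], [-0.002, -1.0, -0.002], [0.017, 0.002, -1.0]]
force: [5.9, 1.6, 11.1]
opening: 0.497
grasp_force: 5.5
```

```bash
cat > dot.py <<'E'
from h import *
def dots(img,boxes,z=.064):
    out=[]
    for (u,v) in boxes:
        w=img[v-4:v+5,u-5:u+6].min(2).astype(float); w=np.clip(np.median(w)-25-w,0,None)
        yy,xx=np.mgrid[v-4:v+5,u-5:u+6]; out.append(pt("side",[((w*xx).sum()/w.sum(),(w*yy).sum()/w.sum())],z)[0])
    return np.round(np.array(out),4)
B=[(272,253),(253,244)]
E
python3 - <<'E'
from dot import *
s2=cv2.imread("pics/s2.png"); b=capture("side")[:,:,::-1]; cv2.imwrite("pics/s5.png",b)
print(dots(s2,B)); print(dots(b,B))
E
```

```text
[[0.5439 0.0594 0.064 ]
 [0.6397 0.0506 0.064 ]]
[[0.5449 0.059  0.064 ]
 [0.6397 0.0505 0.064 ]]
```

Request:
apply_moves(
  plan="0.1 0 0.03 0 0 0; 0 0 0.03 0 0 0; 0 0 0.03 0 0 0; 0 0 0.03 0 0 0; 0 0 0 0 0 0; 0 0 0 0 0 0",
)

```text
time_s: 16.75
position: [0.5764, 0.0011, 0.0413]
tcp_rot: [[1.0, -0.001, 0.009], [-0.001, -1.0, -0.002], [0.009, 0.002, -1.0]]
force: [-12.0, -0.6, 54.6]
opening: 0.496
grasp_force: 27.7
```

Request:
apply_moves(
  plan="-0.05 0 0.01 0 0 0; -0.05 0 0.01 0 0 0; -0.05 0 0.01 0 0 0; -0.05 0 0 0 0 0; 0 0 0 0 0 0",
)

```text
time_s: 17.17
position: [0.5768, 0.001, 0.0414]
tcp_rot: [[1.0, -0.003, 0.031], [-0.003, -1.0, -0.003], [0.031, 0.003, -1.0]]
force: [3.1, 4.9, 50.1]
opening: 0.501
grasp_force: 25.0
```

```bash
python3 - <<'E'
from dot import *
st();b=capture("side")[:,:,::-1]
print(dots(b,B))
E
```

```text
t 17.17 p [0.5768 0.001  0.0414] yaw_y -90.15 xax -0.15 tilt [ 0.0308 -0.0028] F [ 3.1  4.9 50.1] op 0.501 gf 25.042717359065136
[[0.545  0.0589 0.064 ]
 [0.6397 0.0505 0.064 ]]
```

Request:
apply_moves(
  plan="-0.05 0 0 0 0 0; -0.05 0 0 0 0 0; -0.05 0 0 0 0 0; -0.05 0 0 0 0 0; 0 0 0 0 0 0",
)

```text
time_s: 17.63
position: [0.5768, 0.0008, 0.0416]
tcp_rot: [[0.999, -0.006, 0.051], [-0.006, -1.0, -0.004], [0.051, 0.003, -0.999]]
force: [17.3, 9.5, 36.1]
opening: 0.501
grasp_force: 18.1
```

```bash
python3 - <<'E'
from dot import *
st();b=capture("side")[:,:,::-1]
print(dots(b,B))
E
```

```text
t 17.63 p [0.5768 0.0008 0.0416] yaw_y -90.33 xax -0.32 tilt [ 0.0511 -0.0037] F [17.3  9.5 36.1] op 0.501 gf 18.142300269464613
[[0.5449 0.0588 0.064 ]
 [0.6397 0.0506 0.064 ]]
```

Request:
apply_moves(
  plan="-0.04 0 0.02 0 0 0; -0.04 0 0.02 0 0 0; 0 0 0 0 0 0",
)

```text
time_s: 17.93
position: [0.5769, 0.0007, 0.0416]
tcp_rot: [[0.998, -0.006, 0.06], [-0.006, -1.0, -0.004], [0.06, 0.004, -0.998]]
force: [19.4, 11.8, 43.7]
opening: 0.5
grasp_force: 21.9
```

```bash
python3 - <<'E'
from dot import *
st();b=capture("side")[:,:,::-1]
print(dots(b,B))
E
```

```text
t 17.93 p [0.5769 0.0007 0.0416] yaw_y -90.37 xax -0.35 tilt [ 0.0597 -0.0044] F [19.4 11.8 43.7] op 0.5 gf 21.939732901701063
[[0.5447 0.0589 0.064 ]
 [0.6398 0.0505 0.064 ]]
```

Request:
apply_moves(
  plan="-0.05 0.02 0 0 0 0; -0.05 0.02 0 0 0 0; 0 0 0 0 0 0",
)

```text
time_s: 18.23
position: [0.5732, -0.0016, 0.0416]
tcp_rot: [[0.998, -0.007, 0.062], [-0.006, -1.0, -0.005], [0.062, 0.005, -0.998]]
force: [21.2, 12.0, 43.8]
opening: 0.502
grasp_force: 21.5
```

```bash
python3 - <<'E'
from dot import *
st();b=capture("side")[:,:,::-1]
print(dots(b,B))
E
```

```text
t 18.23 p [ 0.5732 -0.0016  0.0416] yaw_y -90.38 xax -0.36 tilt [ 0.0623 -0.0051] F [21.2 12.  43.8] op 0.502 gf 21.52536668050743
[[0.5456 0.0553 0.064 ]
 [0.6399 0.0499 0.064 ]]
```

Request:
apply_moves(
  plan="0 0 -0.8 0 0 0; 0 0 -0.8 0 0 0; -0.3 0.8 0 0 0 0; -0.3 0.8 0 0 0 0; -0.3 0.8 0 0 0 0; 0 0.8 0 0 0 0; 0 0.8 0 0 0 0; 0 0.8 0 0 0 0; 0 0.8 0 0 0 0; 0 0.8 0 0 0 0",
)

```text
time_s: 19.12
position: [0.4998, -0.3191, 0.1086]
tcp_rot: [[1.0, -0.001, -0.0], [-0.001, -1.0, 0.0], [-0.0, -0.0, -1.0]]
force: [0.2, -0.2, -0.2]
opening: 0.505
grasp_force: 0.0
```

```bash
cat > meas.py <<'E'
from h import *
def edge(vals,th):
    i=np.argmax(vals>th); return i-1+(th-vals[i-1])/(vals[i]-vals[i-1])
def plate(a):
    g=a[:,:,2].astype(float)
    P=lambda u,v:np.round(pt("top",[(u,v)],.064)[0][:2]*1000,1)
    print("far",[P(u,165+edge(g[165:185,u],150)) for u in (326,332,338)])
    print("near",[P(u,226-edge(g[226:200:-1,u],150)) for u in (286,290,294,300)])
    print("+y",[P(275+edge(g[v,275:295],150),v) for v in (180,190,200,205)])
    print("-y",[P(355-edge(g[v,355:330:-1],150),v) for v in (178,182,186,190)])
E
python3 - <<'E'
from meas import *
st(); a=capture("top")[:,:,::-1]; cv2.imwrite("pics/t6.png",a); b=capture("side")[:,:,::-1]; cv2.imwrite("pics/s6.png",b)
plate(a); print("before"); plate(cv2.imread("pics/t2.png"))
E
```

```text
t 19.12 p [ 0.4998 -0.3191  0.1086] yaw_y -90.04 xax -0.04 tilt [-0.0001  0.0002] F [ 0.2 -0.2 -0.2] op 0.505 gf 0.0
far [array([637. , -36.2]), array([636.8, -51.5]), array([636.8, -66.9])]
near [array([532.2,  66.7]), array([532.8,  56.6]), array([533.1,  46.4]), array([533.8,  31.3])]
+y [array([621. ,  74.1]), array([594.9,  74. ]), array([569.1,  73.8]), array([556.2,  74.5])]
-y [array([623.9, -78.9]), array([613.5, -79.8]), array([603.1, -79.6]), array([592.7, -79.4])]
before
far [array([639.5, -36.2]), array([639.6, -51.6]), array([639.4, -66.9])]
near [array([536.8,  66.6]), array([536.7,  56.5]), array([536.6,  46.4]), array([536.5,  31.2])]
+y [array([621. ,  75.3]), array([595. ,  75.2]), array([569.1,  75.2]), array([556.2,  75.2])]
-y [array([623.9, -77.4]), array([613.5, -77.4]), array([603.1, -77.2]), array([592.7, -77.1])]
```

The plate moved back by about 3.4 mm in x and about 1.7 mm in -y. Now I turn the gripper 90° and push from the -y side, deep enough to stop on the block.

Request:
apply_moves(
  plan="0 0 0 0 0 -0.0193; 0 0 0 0 0 -0.0193; 0 0 0 0 0 -0.0193; 0 0 0 0 0 -0.0193; 0 0 0 0 0 -0.0193; 0 0 0 0 0 -0.0193; 0 0 0 0 0 -0.0193; 0 0 0 0 0 -0.0193; 0 0 0 0 0 -0.0193; 0 0 0 0 0 -0.0193",
)

```text
time_s: 20.05
position: [0.5001, -0.3161, 0.1084]
tcp_rot: [[0.345, 0.939, -0.001], [0.939, -0.345, 0.001], [0.001, -0.001, -1.0]]
force: [0.2, 0.0, 0.3]
opening: 0.501
grasp_force: 0.0
```

Request:
apply_moves(
  plan="0 0 0 0 0 -0.0193; 0 0 0 0 0 -0.0193; 0 0 0 0 0 -0.0184; 0.6 0.4 0 0 0 0; 0.6 0.4 0 0 0 0; 0.6 0.4 0 0 0 0; 0.6 0.4 0 0 0 0; 0.6 0 0 0 0 0; 0.4 0.1 0 0 0 0; 0 0 0 0 0 0",
)

```text
time_s: 20.88
position: [0.5849, -0.1416, 0.1082]
tcp_rot: [[-0.005, 1.0, -0.002], [1.0, 0.005, 0.003], [0.003, -0.002, -1.0]]
force: [-0.5, 0.4, -0.2]
opening: 0.499
grasp_force: 0.0
```

Request:
apply_moves(
  plan="0 0 0.6 0 0 0; 0 0 0.6 0 0 0; 0 0 0.6 0 0 0; 0.4 0 0 0 0 0; 0.4 0 0 0 0 0; 0.1 0 0 0 0 0; 0 0 0 0 0 0; 0 0 0 0 0 0",
)

```text
time_s: 21.55
position: [0.5859, -0.1028, 0.0191]
tcp_rot: [[-0.001, 1.0, 0.001], [1.0, 0.001, -0.001], [-0.001, 0.001, -1.0]]
force: [0.7, -0.4, 0.8]
opening: 0.5
grasp_force: 0.0
```

Request:
apply_moves(
  plan="0.04 0 0 0 0 0; 0.04 0 0 0 0 0; 0 0 0 0 0 0; 0 0 0 0 0 0",
)

```text
time_s: 21.88
position: [0.5855, -0.0987, 0.019]
tcp_rot: [[0.001, 1.0, 0.001], [1.0, -0.001, -0.0], [-0.0, 0.001, -1.0]]
force: [-0.3, 1.0, -0.3]
opening: 0.499
grasp_force: 0.0
```

Request:
apply_moves(
  plan="0.04 0 0 0 0 0; 0 0 0 0 0 0; 0 0 0 0 0 0",
)

```text
time_s: 22.13
position: [0.5854, -0.0962, 0.0188]
tcp_rot: [[0.0, 1.0, 0.0], [1.0, -0.0, -0.0], [-0.0, 0.0, -1.0]]
force: [0.9, 0.0, 0.8]
opening: 0.497
grasp_force: 0.0
```

Request:
apply_moves(
  plan="0.03 0 0 0 0 0; 0 0 0 0 0 0; 0 0 0 0 0 0",
)

```text
time_s: 22.38
position: [0.5853, -0.0946, 0.0187]
tcp_rot: [[0.0, 1.0, -0.0], [1.0, -0.0, 0.0], [0.0, -0.0, -1.0]]
force: [0.2, 0.1, -0.4]
opening: 0.498
grasp_force: 0.0
```

Request:
apply_moves(
  plan="0.04 0 0 0 0 0; 0.04 0 0 0 0 0; 0 0 0 0 0 0; 0 0 0 0 0 0",
)

```text
time_s: 22.72
position: [0.5853, -0.0905, 0.0188]
tcp_rot: [[-0.0, 1.0, -0.0], [1.0, 0.0, -0.0], [-0.0, -0.0, -1.0]]
force: [-0.1, 0.1, -0.6]
opening: 0.499
grasp_force: 0.0
```

Request:
apply_moves(
  plan="0.03 0 0 0 0 0; 0.03 0 0 0 0 0; 0 0 0 0 0 0; 0 0 0 0 0 0",
)

```text
time_s: 23.05
position: [0.5853, -0.0881, 0.0188]
tcp_rot: [[-0.0, 1.0, -0.0], [1.0, 0.0, -0.001], [-0.001, -0.0, -1.0]]
force: [0.0, -3.2, 0.3]
opening: 0.499
grasp_force: 1.6
```

Request:
apply_moves(
  plan="0.03 0 0 0 0 0; 0 0 0 0 0 0; 0 0 0 0 0 0",
)

```text
time_s: 23.3
position: [0.5853, -0.0862, 0.0188]
tcp_rot: [[0.0, 1.0, -0.0], [1.0, -0.0, -0.0], [-0.0, -0.0, -1.0]]
force: [-1.0, -2.7, 0.2]
opening: 0.5
grasp_force: 1.6
```

Request:
apply_moves(
  plan="0.03 0 0 0 0 0; 0 0 0 0 0 0; 0 0 0 0 0 0",
)

```text
time_s: 23.55
position: [0.5854, -0.0852, 0.0188]
tcp_rot: [[0.0, 1.0, 0.0], [1.0, -0.0, -0.001], [-0.001, 0.0, -1.0]]
force: [-1.3, -4.1, 0.4]
opening: 0.502
grasp_force: 2.5
```

Request:
apply_moves(
  plan="0.03 0 0 0 0 0; 0 0 0 0 0 0; 0 0 0 0 0 0",
)

```text
time_s: 23.8
position: [0.5854, -0.0852, 0.0188]
tcp_rot: [[-0.001, 1.0, 0.0], [1.0, 0.001, -0.003], [-0.003, 0.0, -1.0]]
force: [-1.5, -9.6, -0.3]
opening: 0.498
grasp_force: 4.6
```

Request:
apply_moves(
  plan="0.03 0 0 0 0 0; 0 0 0 0 0 0; 0 0 0 0 0 0",
)

```text
time_s: 24.05
position: [0.5855, -0.0852, 0.0188]
tcp_rot: [[-0.001, 1.0, 0.0], [1.0, 0.001, -0.005], [-0.005, 0.0, -1.0]]
force: [-3.4, -13.3, -1.0]
opening: 0.493
grasp_force: 6.6
```

Request:
apply_moves(
  plan="-0.8 0 0 0 0 0; 0 -0.75 0 0 0 0; 0 -0.75 0 0 0 0; 0 -0.75 0 0 0 0; 0 -0.3 0 0 0 0; 0 0 0 0 0 0.0193; 0 0 0 0 0 0.0193; 0 0 0 0 0 0.0193; 0 0 0 0 0 0.0193; 0 0 0 0 0 0.0193",
  gripper=1,
)

```text
time_s: 24.88
position: [0.4582, -0.1208, 0.0189]
tcp_rot: [[0.576, 0.817, 0.001], [0.817, -0.576, 0.001], [0.001, -0.0, -1.0]]
force: [-0.5, 0.1, 0.4]
opening: 0.989
grasp_force: 0.0
```

Request:
apply_moves(
  plan="0 0 0 0 0 0.0193; 0 0 0 0 0 0.0193; 0 0 0 0 0 0.0193; 0 0 0 0 0 0.0193; 0 0 0 0 0 0.0193; 0 0 0 0 0 0.0193; 0 0 0 0 0 0.0193; 0 0 0 0 0 0.0184; 0 0 0 0 0 0",
)

```text
time_s: 25.63
position: [0.4582, -0.1209, 0.0188]
tcp_rot: [[1.0, -0.003, 0.001], [-0.003, -1.0, 0.001], [0.001, -0.001, -1.0]]
force: [-0.5, 0.0, 0.1]
opening: 1.001
grasp_force: 0.0
```

```bash
python3 - <<'E'
from meas import *
st(); a=capture("top")[:,:,::-1]; plate(a)
E
```

```text
t 25.63 p [ 0.4582 -0.1209  0.0188] yaw_y -90.2 xax -0.2 tilt [0.0006 0.0009] F [-0.5  0.   0.1] op 1.001 gf 0.0
far [array([637.4, -36.2]), array([637.3, -51.5]), array([638.1, -66.9])]
near [array([525.3,  66.7]), array([548.2,  56.4]), array([508. ,  46.7]), array([506.1,  31.6])]
+y [array([621.1,  83.7]), array([595.2,  91.1]), array([nan, nan]), array([556.2,  72.8])]
-y [array([624., -75.]), array([613.5, -75. ]), array([603.1, -74.9]), array([592.7, -74.7])]meas.py:3: RuntimeWarning: divide by zero encountered in scalar divide
  i=np.argmax(vals>th); return i-1+(th-vals[i-1])/(vals[i]-vals[i-1])
```

Request:
apply_moves(
  plan="0 -0.6 0 0 0 0.0006; 0 -0.6 0 0 0 0; 0 -0.6 0 0 0 0; 0 -0.6 0.04 0 0 0; 0 0 0 0 0 0; 0.5 0 0 0 0 0; 0.5 0 0 0 0 0; 0.1 0 0 0 0 0; 0 0 0 0 0 0; 0 0 0 0 0 0",
)

```text
time_s: 26.52
position: [0.5122, -0.0019, 0.0165]
tcp_rot: [[1.0, -0.003, -0.002], [-0.003, -1.0, 0.001], [-0.002, -0.001, -1.0]]
force: [-0.3, 0.7, 0.0]
opening: 1.001
grasp_force: 0.0
```

Request:
apply_moves(
  plan="0.04 0 0 0 0 0; 0.04 0 0 0 0 0; 0.04 0 0 0 0 0; 0 0 0 0 0 0; 0 0 0 0 0 0",
)

```text
time_s: 26.93
position: [0.5191, -0.002, 0.0168]
tcp_rot: [[1.0, -0.004, -0.0], [-0.004, -1.0, 0.0], [-0.0, -0.0, -1.0]]
force: [0.3, 0.5, 0.7]
opening: 1.001
grasp_force: 0.0
```

Request:
apply_moves(
  plan="0.04 0 0 0 0 0; 0.02 0 0 0 0 0; 0 0 0 0 0 0; 0 0 0 0 0 0",
)

```text
time_s: 27.27
position: [0.5223, -0.0019, 0.0168]
tcp_rot: [[1.0, -0.004, 0.0], [-0.004, -1.0, -0.0], [0.0, 0.0, -1.0]]
force: [0.1, -0.9, -0.6]
opening: 0.999
grasp_force: 0.0
```

Request:
apply_moves(
  plan="0.03 0 0 0 0 0; 0.02 0 0 0 0 0; 0 0 0 0 0 0; 0 0 0 0 0 0",
)

```text
time_s: 27.6
position: [0.5248, -0.0019, 0.0167]
tcp_rot: [[1.0, -0.004, 0.0], [-0.004, -1.0, 0.0], [0.0, -0.0, -1.0]]
force: [-0.4, -0.0, -0.7]
opening: 1.002
grasp_force: 0.0
```

Request:
apply_moves(
  plan="0.03 0 0 0 0 0.0005; 0.02 0 0 0 0 0; 0 0 0 0 0 0; 0 0 0 0 0 0",
)

```text
time_s: 27.93
position: [0.5256, -0.0017, 0.0166]
tcp_rot: [[1.0, -0.006, -0.003], [-0.006, -1.0, 0.0], [-0.003, -0.0, -1.0]]
force: [-3.7, -1.1, 1.9]
opening: 1.002
grasp_force: 2.0
```

Request:
apply_moves(
  plan="0.04 0 0 0 0 0; 0.03 0 0 0 0 0; 0 0 0 0 0 0; 0 0 0 0 0 0",
)

```text
time_s: 28.27
position: [0.5256, -0.0015, 0.0164]
tcp_rot: [[1.0, -0.005, -0.01], [-0.005, -1.0, 0.001], [-0.01, -0.001, -1.0]]
force: [-9.3, -1.6, 6.9]
opening: 1.0
grasp_force: 4.5
```

Both faces are now stopped on the block: x face at 0.535, -y face at -0.0757. Next I back off, go above the key and check the plate on the way.

Request:
apply_moves(
  plan="-0.6 0 0 0 0 -0.0008; -0.6 0 0 0 0 0; 0 0 -0.7 0 0 0; 0 0.4 -0.7 0 0 0; 0 0.8 -0.7 0 0 0; 0 0.8 0 0 0 0; 0 0.8 0 0 0 0; 0 0.8 0 0 0 0; 0 0.8 0 0 0 0; 0 0.8 0 0 0 0",
)

```text
time_s: 29.1
position: [0.4713, -0.2559, 0.1148]
tcp_rot: [[1.0, -0.003, 0.003], [-0.003, -1.0, -0.002], [0.003, 0.002, -1.0]]
force: [0.9, -0.0, 0.2]
opening: 0.999
grasp_force: 0.0
```

Request:
apply_moves(
  plan="0 0.7 0 0 0 0; 0 0.7 0 0 0 0; 0 0 0 0 0 0; 0 0 0 0 0 0",
)

```text
time_s: 29.43
position: [0.4709, -0.326, 0.1143]
tcp_rot: [[1.0, -0.006, 0.003], [-0.006, -1.0, -0.002], [0.003, 0.002, -1.0]]
force: [0.3, 0.0, -0.2]
opening: 0.998
grasp_force: 0.0
```

```bash
python3 - <<'E'
from meas import *
st(); a=capture("top")[:,:,::-1]; b=capture("side")[:,:,::-1]; plate(a); cv2.imwrite("pics/t7.png",a); cv2.imwrite("pics/s7.png",b)
o=np.zeros((500,800,3),np.uint8); o[:475,:400]=cv2.resize(a[140:235,270:350],None,fx=5,fy=5,interpolation=cv2.INTER_CUBIC)
o[:500,400:]=cv2.resize(b[200:300,240:320],(400,500),interpolation=cv2.INTER_CUBIC)
cv2.imwrite("pics/p7.png",o)
E
```

```text
t 29.43 p [ 0.4709 -0.326   0.1143] yaw_y -90.36 xax -0.36 tilt [ 0.003  -0.0022] F [ 0.3  0.  -0.2] op 0.998 gf 0.0
far [array([637.3, -36.2]), array([637. , -51.5]), array([638. , -66.9])]
near [array([534.8,  66.7]), array([534.5,  56.5]), array([534.5,  46.4]), array([534.5,  31.3])]
+y [array([621. ,  77.8]), array([595. ,  77.2]), array([569.1,  77.4]), array([556.3,  76.9])]
-y [array([624. , -74.9]), array([613.5, -74.9]), array([603.1, -74.6]), array([592.7, -74.5])]
```

View pics/p7.png

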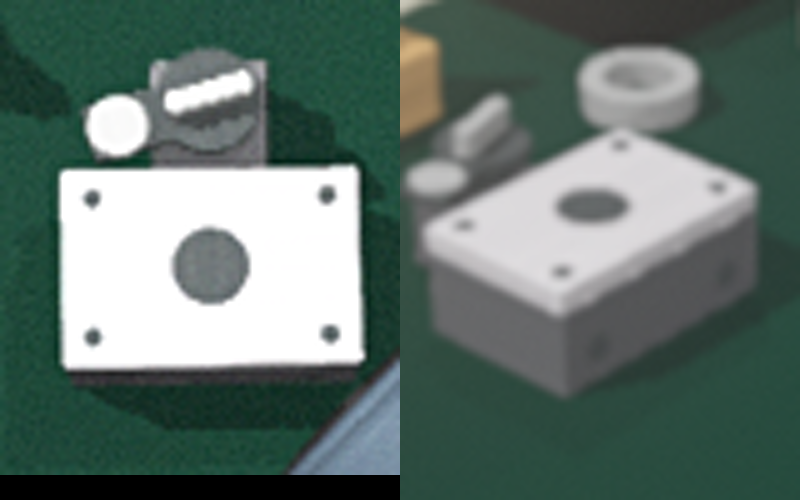

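The plate is flush: centre (585.9, 1.3) mm against the block's (586.2, 1.2) in the same vision frame. Next is grasping the key.

Request:
apply_moves(
  plan="0.12 0.11 0 0 0 -0.0037; 0 0 0 0 0 0; 0 0 0.5 0 0 0; 0 0 0.5 0 0 0; 0 0 0.4 0 0 0; 0 0 0.04 0 0 0; 0 0 0 0 0 0; 0 0 0 0 0 0",
)

```text
time_s: 30.2
position: [0.4768, -0.3285, 0.0429]
tcp_rot: [[1.0, 0.022, 0.001], [0.022, -1.0, -0.001], [0.001, 0.001, -1.0]]
force: [0.2, -0.3, 0.9]
opening: 1.005
grasp_force: 0.0
```

Request:
apply_moves(
  plan="0 0 0 0 0 0; 0 0 0 0 0 0; 0 0 0 0 0 0; 0 0 0 0 0 0; 0 0 0 0 0 0; 0 0 0 0 0 0; 0 0 0 0 0 0; 0 0 0 0 0 0",
  gripper=-1,
)

```text
time_s: 30.87
position: [0.476, -0.3286, 0.0422]
tcp_rot: [[1.0, 0.021, -0.0], [0.021, -1.0, 0.0], [-0.0, -0.0, -1.0]]
force: [-0.3, 0.3, -0.5]
opening: 0.48
grasp_force: 0.0
```

```bash
python3 - <<'E'
from h import *
s=st(); print(np.round(s["moment"],2)); b=capture("side")[:,:,::-1]; a=capture("top")[:,:,::-1]; cv2.imwrite("pics/t8.png",a)
u,v=px("side",[(.477,-.331,.06)])[0].astype(int); print(u,v)
cv2.imwrite("pics/p8.png",cv2.resize(b[v-35:v+35,u-45:u+45],(720,560),interpolation=cv2.INTER_CUBIC))
E
```

```text
t 30.87 p [ 0.476  -0.3286  0.0422] yaw_y -88.8 xax 1.2 tilt [-0.  0.] F [-0.3  0.3 -0.5] op 0.48 gf 0.0
[ 0.    0.03 -0.01]
382 213
```

View pics/p8.png

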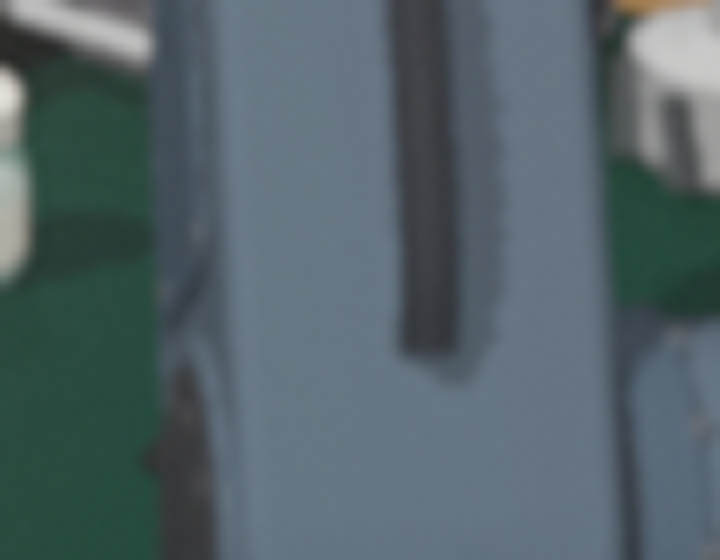

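The arm hides the key in the side view. I'll centre a little, close partway, and feel for the foot's top with the tips before gripping.

Request:
apply_moves(
  plan="0 0.04 0 0 0 0; 0 0 0 0 0 0; 0 0 0 0 0 0; 0 0 0 0 0 0; 0 0 0 0 0 0",
  gripper=-0.36,
)

```text
time_s: 31.38
position: [0.476, -0.3305, 0.0422]
tcp_rot: [[1.0, 0.021, -0.0], [0.021, -1.0, 0.0], [-0.0, -0.0, -1.0]]
force: [0.2, -0.6, 0.8]
opening: 0.321
grasp_force: 0.0
```

Request:
apply_moves(
  plan="0 0 0.04 0 0 0; 0 0 0.04 0 0 0; 0 0 0 0 0 0; 0 0 0 0 0 0",
)

```text
time_s: 31.72
position: [0.4759, -0.3303, 0.0379]
tcp_rot: [[1.0, 0.021, -0.0], [0.021, -1.0, 0.0], [-0.0, -0.0, -1.0]]
force: [0.9, 0.3, 0.3]
opening: 0.323
grasp_force: 0.0
```

Request:
apply_moves(
  plan="0 0 0.04 0 0 0; 0 0 0.04 0 0 0; 0 0 0 0 0 0; 0 0 0 0 0 0",
)

```text
time_s: 32.05
position: [0.4759, -0.3304, 0.034]
tcp_rot: [[1.0, 0.021, -0.0], [0.021, -1.0, 0.0], [-0.0, -0.0, -1.0]]
force: [-0.2, -1.0, -0.0]
opening: 0.321
grasp_force: 0.0
```

Request:
apply_moves(
  plan="0 0 0.04 0 0 0; 0 0 0.04 0 0 0; 0 0 0 0 0 0; 0 0 0 0 0 0",
)

```text
time_s: 32.38
position: [0.4759, -0.3304, 0.03]
tcp_rot: [[1.0, 0.021, -0.0], [0.021, -1.0, 0.0], [-0.0, -0.0, -1.0]]
force: [-0.8, 0.3, 0.3]
opening: 0.318
grasp_force: 0.0
```

Request:
apply_moves(
  plan="0 0 0.04 0 0 0; 0 0 0.04 0 0 0; 0 0 0 0 0 0; 0 0 0 0 0 0",
)

```text
time_s: 32.72
position: [0.4759, -0.3304, 0.026]
tcp_rot: [[1.0, 0.021, -0.0], [0.021, -1.0, 0.0], [-0.0, -0.0, -1.0]]
force: [-0.2, -0.4, -0.1]
opening: 0.32
grasp_force: 0.0
```

Request:
apply_moves(
  plan="0 0 0.04 0 0 0; 0 0 0 0 0 0; 0 0 0 0 0 0",
)

```text
time_s: 32.97
position: [0.476, -0.3305, 0.0241]
tcp_rot: [[1.0, 0.021, -0.0], [0.021, -1.0, 0.0], [-0.0, -0.0, -1.0]]
force: [0.3, -0.0, 0.4]
opening: 0.317
grasp_force: 0.0
```

Request:
apply_moves(
  plan="0 0 0 0 0 0; 0 0 0 0 0 0; 0 0 0 0 0 0; 0 0 0 0 0 0; 0 0 0 0 0 0; 0 0 0 0 0 0",
  gripper=-1,
)

```text
time_s: 33.47
position: [0.4761, -0.3305, 0.0242]
tcp_rot: [[1.0, 0.021, 0.0], [0.021, -1.0, -0.0], [0.0, 0.0, -1.0]]
force: [0.2, 0.7, -0.1]
opening: 0.183
grasp_force: 29.9
```

Request:
apply_moves(
  plan="0 0 -0.1 0 0 0; 0 0 -0.2 0 0 0; 0 0 0 0 0 0; 0 0 0 0 0 0",
)

```text
time_s: 33.8
position: [0.4765, -0.331, 0.04]
tcp_rot: [[1.0, 0.021, 0.001], [0.021, -1.0, -0.001], [0.001, 0.001, -1.0]]
force: [-0.9, -0.2, -3.2]
opening: 0.182
grasp_force: 29.9
```

```bash
python3 - <<'E'
from h import *
for n in ("top0","t2","t7"):
    a=cv2.imread(f"pics/{n}.png")[:,:,2].astype(float)
    w=np.clip(a[150:170,300:323]-150,0,None); k=cv2.connectedComponentsWithStats((w>0).astype(np.uint8)); l=1+np.argmax(k[2][1:,4]); w=w*(k[1]==l)
    yy,xx=np.mgrid[150:170,300:323]; P=pt("top",np.c_[xx.ravel(),yy.ravel()],.09)[:,:2]; W=w.ravel()
    c=(P*W[:,None]).sum(0)/W.sum(); C=((P-c)*W[:,None]).T@(P-c)/W.sum(); e,v=np.linalg.eigh(C); d=v[:,1]
    w2=np.clip(a[155:177,283:301]-180,0,None); y2,x2=np.mgrid[155:177,283:301]; k=cv2.connectedComponentsWithStats((w2>0).astype(np.uint8)); l=1+np.argmax(k[2][1:,4]); w2=w2*(k[1]==l)
    cc=pt("top",[((w2*x2).sum()/w2.sum(),(w2*y2).sum()/w2.sum())],.085)[0][:2]; q=cc-c
    print(np.round(c*1000,1),np.degrees(np.arctan2(d[1],d[0]))%180, "cap",np.round(cc*1000,1),np.degrees(np.arctan2(q[1],q[0])))
E
```

```text
[670.9   1. ] 105.62021905156072 cap [655.3  47. ] 108.80122666890013
[671.    0.7] 105.89871635710125 cap [655.3  46.9] 108.76166007904247
[671.    0.8] 105.90274956287064 cap [655.3  47. ] 108.76625842939279
```

Request:
apply_moves(
  plan="0 0 -0.8 0 0 0; 0 0 -0.8 0 0 0; 0 0 -0.8 0 0 0; 0.4 -0.7 -0.1 0 0 0.01; 0.4 -0.7 0 0 0 0.01; 0.4 -0.7 0 0 0 0.01; 0.4 -0.7 0 0 0 0.01; 0.4 -0.7 0 0 0 0.01; 0.4 -0.7 0 0 0 0.01; 0 0 0 0 0 0",
)

```text
time_s: 34.63
position: [0.6277, -0.1337, 0.1643]
tcp_rot: [[0.939, -0.345, 0.006], [-0.345, -0.939, 0.003], [0.005, -0.004, -1.0]]
force: [0.6, -0.8, -2.1]
opening: 0.18
grasp_force: 30.0
```

Request:
apply_moves(
  plan="0 0 0 0 0 0.01875; 0 0 0 0 0 0.01875; 0 0 0 0 0 0.01875; 0 0 0 0 0 0.01875; 0 0 0 0 0 0.01875; 0 0 0 0 0 0.01875; 0 0 0 0 0 0.01875; 0 0 0 0 0 0.01875; 0 0 0 0 0 0",
)

```text
time_s: 35.38
position: [0.6218, -0.1398, 0.1637]
tcp_rot: [[0.267, -0.964, -0.001], [-0.964, -0.267, 0.001], [-0.001, 0.001, -1.0]]
force: [-0.3, 0.4, -2.6]
opening: 0.176
grasp_force: 30.0
```

```bash
cat > go.py <<'E'
from h import *
def go(x,y):
    s=st(); R=np.array(s["tcp_rot"]); d=np.array([x,y,s["position"][2]])-s["position"]
    print("units",np.round(R.T@d/0.05,3),"joints",np.round(s["joint_positions"],1))
E
python3 -c "
from go import *
go(.6697,.0000)"
```

```text
t 35.38 p [ 0.6218 -0.1398  0.1637] yaw_y -164.49 xax -74.49 tilt [-0.0013  0.0005] F [-0.3  0.4 -2.6] op 0.176 gf 29.973083473742008
units [-2.438 -1.671  0.   ] joints [-22.7  33.5  82.2  -0.   64.4 141.8]
```

Request:
apply_moves(
  plan="-0.61 -0.42 0 0 0 0; -0.61 -0.42 0 0 0 0; -0.61 -0.42 0 0 0 0; -0.61 -0.41 0 0 0 0; 0 0 0 0 0 0; 0 0 0 0 0 0; 0 0 0 0 0 0",
)

```text
time_s: 35.97
position: [0.6696, 0.0001, 0.1637]
tcp_rot: [[0.272, -0.962, -0.001], [-0.962, -0.272, -0.001], [0.0, 0.001, -1.0]]
force: [-0.4, 0.0, -3.2]
opening: 0.179
grasp_force: 30.0
```

```bash
python3 -c "
from go import *
go(.6697,.0000)"
```

```text
t 35.97 p [6.696e-01 1.000e-04 1.637e-01] yaw_y -164.23 xax -74.23 tilt [-0.0012 -0.0006] F [-0.4  0.  -3.2] op 0.179 gf 29.9708202900365
units [ 0.002 -0.002 -0.   ] joints [ -9.5  35.9  77.1  -0.   67.  154.7]
```

Request:
apply_moves(
  plan="0 0 0.4 0 0 0; 0 0 0.4 0 0 0; 0 0 0.2 0 0 0; 0 0 0 0 0 0; 0 0 0.08 0 0 0; 0 0 0.08 0 0 0; 0 0 0 0 0 0",
)

```text
time_s: 36.55
position: [0.6704, -0.0004, 0.1064]
tcp_rot: [[0.269, -0.963, 0.0], [-0.963, -0.269, -0.0], [0.0, -0.0, -1.0]]
force: [-0.2, -0.2, -3.6]
opening: 0.179
grasp_force: 30.0
```

Request:
apply_moves(
  plan="0 0 0.08 0 0 0; 0 0 0.08 0 0 0; 0 0 0 0 0 0; 0 0 0 0 0 0",
)

```text
time_s: 36.88
position: [0.6699, 0.0003, 0.098]
tcp_rot: [[0.269, -0.963, -0.001], [-0.963, -0.269, 0.0], [-0.0, 0.001, -1.0]]
force: [0.6, -0.4, -3.2]
opening: 0.179
grasp_force: 30.0
```

Request:
apply_moves(
  plan="0 0 0.06 0 0 0; 0 0 0.04 0 0 0; 0 0 0 0 0 0; 0 0 0 0 0 0",
)

```text
time_s: 37.22
position: [0.67, 0.0002, 0.0929]
tcp_rot: [[0.269, -0.963, -0.001], [-0.963, -0.269, 0.0], [-0.0, 0.0, -1.0]]
force: [0.1, -0.2, -3.2]
opening: 0.179
grasp_force: 30.0
```

Request:
apply_moves(
  plan="0 0 0.02 0 0 0; 0 0 0 0 0 0; 0 0 0 0 0 0",
)

```text
time_s: 37.47
position: [0.6703, 0.0001, 0.0923]
tcp_rot: [[0.269, -0.963, 0.0], [-0.963, -0.269, -0.0], [0.0, -0.0, -1.0]]
force: [0.2, 0.1, -3.2]
opening: 0.184
grasp_force: 30.0
```

Request:
apply_moves(
  plan="0 0 0.02 0 0 0; 0 0 0 0 0 0; 0 0 0 0 0 0",
)

```text
time_s: 37.72
position: [0.6704, 0.0001, 0.0923]
tcp_rot: [[0.269, -0.963, 0.001], [-0.963, -0.269, -0.0], [0.0, -0.001, -1.0]]
force: [-3.0, 0.2, 5.4]
opening: 0.178
grasp_force: 30.0
```

Request:
apply_moves(
  plan="0 0 0.02 0 0 0; 0 0 0 0 0 0; 0 0 0 0 0 0",
)

```text
time_s: 37.97
position: [0.6704, 0.0001, 0.0922]
tcp_rot: [[0.269, -0.963, 0.001], [-0.963, -0.269, -0.0], [0.001, -0.001, -1.0]]
force: [-3.2, 0.4, 8.7]
opening: 0.179
grasp_force: 30.0
```

Seated: contact came at the expected height. Now turn.

Request:
apply_moves(
  plan="0 0 -0.03 0 0 0; 0 0 0 0 0 -0.012; 0 0 0 0 0 -0.012; 0 0 0 0 0 -0.012; 0 0 0 0 0 -0.012; 0 0 0 0 0 -0.012; 0 0 0 0 0 -0.012; 0 0 0 0 0 -0.012; 0 0 0 0 0 0",
)

```text
time_s: 38.72
position: [0.6722, 0.0003, 0.0923]
tcp_rot: [[0.718, -0.696, 0.005], [-0.696, -0.718, 0.0], [0.003, -0.003, -1.0]]
force: [1.6, 0.1, 1.7]
opening: 0.181
grasp_force: 30.0
```

```bash
python3 -c "
from go import *
s=bot.read_state();print(np.round(s['moment'],2))
go(.6700,-.0007)"
```

```text
[ 0.29 -0.34 -0.01]
t 38.72 p [6.722e-01 3.000e-04 9.230e-02] yaw_y -134.1 xax -44.1 tilt [0.0045 0.0002] F [1.6 0.1 1.7] op 0.181 gf 29.969597090967
units [-0.018  0.044 -0.   ] joints [-9.500e+00  4.080e+01  8.010e+01  1.000e-01  5.890e+01  1.246e+02]
```

Request:
apply_moves(
  plan="-0.01 0.03 0 0 0 -0.012; 0 0 0 0 0 -0.012; 0 0 0 0 0 -0.012; 0 0 0 0 0 -0.012; 0 0 0 0 0 -0.012; 0 0 0 0 0 -0.012; 0 0 0 0 0 -0.012; 0 0 0 0 0 -0.012; 0 0 0 0 0 -0.012; 0 0 0 0 0 0",
)

```text
time_s: 39.55
position: [0.6718, 0.0004, 0.0924]
tcp_rot: [[0.996, -0.092, 0.007], [-0.092, -0.996, 0.002], [0.007, -0.002, -1.0]]
force: [2.8, 3.2, 0.3]
opening: 0.181
grasp_force: 30.0
```

Request:
apply_moves(
  plan="0 0 0 0 0 -0.01; 0 0 0 0 0 -0.008; 0 0 0 0 0 0; 0 0 0 0 0 0",
)

```text
time_s: 39.88
position: [0.6713, 0.0004, 0.0924]
tcp_rot: [[1.0, 0.018, 0.006], [0.018, -1.0, 0.002], [0.006, -0.001, -1.0]]
force: [3.5, 3.7, 1.7]
opening: 0.184
grasp_force: 30.0
```

```bash
python3 -c "
from go import *
s=bot.read_state();print(np.round(s['moment'],2))
go(.6700,-.0007)"
```

```text
[ 0.75 -0.73 -0.06]
t 39.88 p [6.713e-01 4.000e-04 9.240e-02] yaw_y -88.96 xax 1.04 tilt [0.0058 0.0016] F [3.5 3.7 1.7] op 0.184 gf 29.9734712485224
units [-0.027  0.022 -0.   ] joints [-9.6 40.7 80.3  0.2 58.7 79.3]
```

Request:
apply_moves(
  plan="0 0 0 0 0 -0.007; 0 0 0 0 0 0; 0 0 0 0 0 0",
)

```text
time_s: 40.13
position: [0.6711, 0.0004, 0.0924]
tcp_rot: [[0.998, 0.062, 0.005], [0.062, -0.998, 0.002], [0.006, -0.001, -1.0]]
force: [3.0, 3.8, 1.7]
opening: 0.18
grasp_force: 30.0
```

```bash
python3 -c "
from go import *
s=bot.read_state();print(np.round(s['moment'],2));st()"
```

```text
[ 0.77 -0.7  -0.06]
t 40.13 p [6.711e-01 4.000e-04 9.240e-02] yaw_y -86.44 xax 3.56 tilt [0.0054 0.0016] F [3.  3.8 1.7] op 0.18 gf 29.97291369829327
```

Request:
apply_moves(
  plan="0 0 0 0 0 -0.007; 0 0 0 0 0 0; 0 0 0 0 0 0",
)

```text
time_s: 40.38
position: [0.6709, 0.0004, 0.0924]
tcp_rot: [[0.994, 0.106, 0.005], [0.106, -0.994, 0.002], [0.005, -0.001, -1.0]]
force: [4.0, 3.9, 1.8]
opening: 0.186
grasp_force: 30.0
```

```bash
python3 -c "
from go import *
s=bot.read_state();print(np.round(s['moment'],2));st()"
```

```text
[ 0.8  -0.68 -0.03]
t 40.38 p [6.709e-01 4.000e-04 9.240e-02] yaw_y -83.91 xax 6.09 tilt [0.0049 0.0016] F [4.  3.9 1.8] op 0.186 gf 29.972649863921106
```

```bash
python3 - <<'E'
from h import *
b=capture("side")[:,:,::-1]; cv2.imwrite("pics/s9.png",b); s=cv2.imread("pics/s7.png")
print("cap expect old",px("side",[(.6553,.047,.085)]),"new",px("side",[(.622,0,.085)]))
for im in (s,b): print(im[230:242:2,242:254:2,1].tolist())
u,v=px("side",[(.622,0,.085)])[0].astype(int)
for im in (s,b): print(im[v-10:v+12:3,u-12:u+13:3,1].tolist())
E
```

```text
cap expect old [[246.6459767  231.79260301]] new [[267.9095704  229.51464762]]
[[76, 76, 88, 104, 131, 158], [89, 120, 146, 148, 139, 118], [159, 186, 191, 190, 190, 157], [168, 191, 191, 190, 186, 149], [117, 150, 156, 148, 124, 89], [90, 98, 98, 97, 84, 113]]
[[80, 82, 90, 105, 111, 111], [85, 85, 88, 98, 101, 102], [85, 90, 106, 121, 109, 95], [100, 123, 131, 130, 120, 91], [103, 121, 126, 125, 124, 117], [100, 112, 113, 115, 122, 143]]
[[72, 138, 106, 82, 82, 83, 82, 132, 172], [168, 174, 117, 84, 84, 83, 83, 112, 163], [166, 129, 104, 89, 83, 83, 82, 81, 106], [130, 99, 96, 106, 83, 82, 79, 114, 189], [103, 97, 99, 83, 78, 114, 189, 215, 216], [89, 83, 78, 121, 191, 215, 216, 217, 216], [78, 115, 189, 215, 217, 217, 206, 183, 179], [193, 217, 218, 217, 217, 200, 107, 104, 105]]
[[120, 135, 141, 139, 94, 86, 86, 140, 181], [95, 96, 104, 99, 90, 85, 85, 119, 172], [119, 98, 126, 94, 87, 87, 86, 83, 113], [113, 99, 136, 97, 85, 85, 84, 102, 159], [108, 99, 100, 135, 154, 138, 153, 182, 183], [91, 94, 104, 187, 195, 187, 143, 162, 183], [87, 118, 188, 157, 125, 109, 101, 134, 147], [200, 218, 218, 219, 209, 181, 104, 106, 106]]
```

```bash
python3 - <<'E'
import cv2
b=cv2.imread("pics/s9.png"); cv2.imwrite("pics/p9.png",cv2.resize(b[180:290,225:345],(720,594)[:2],interpolation=cv2.INTER_CUBIC))
E
```

```text
(no output)
```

View pics/p9.png

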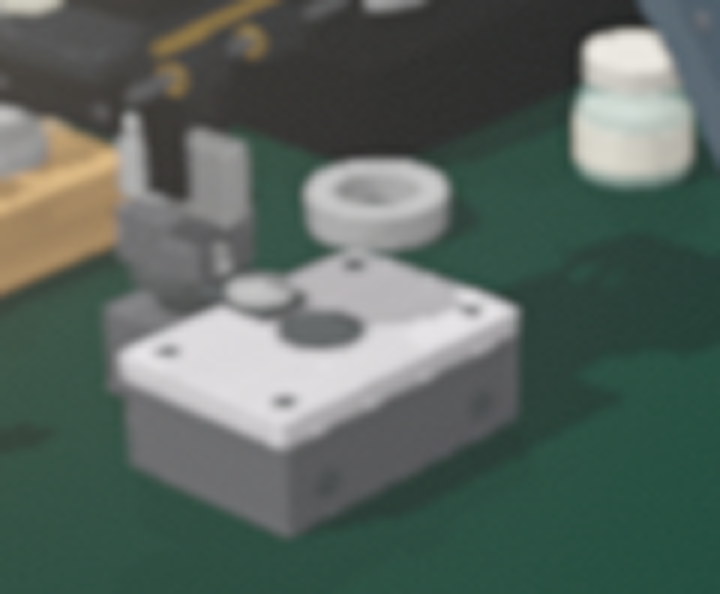

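The arm has swung in over the plate, with its cap at about (268.7,234). A quick angle check before lifting off.

```bash
python3 - <<'E'
from h import *
def cap(n,u,v,th):
    g=cv2.imread(n)[:,:,1].astype(float)[v-7:v+8,u-9:u+10]; 
    return g
for z in (.066,.070,.074,.078):
    o=pt("side",[(247.2,235.6)],z)[0]; n=pt("side",[(268.6,233.9)],z)[0]
    P=np.array([.6705,0]); f=lambda p:(np.round(p[:2],4),round(float(np.degrees(np.arctan2(*(p[:2]-P)[::-1]))),1),round(float(np.linalg.norm(p[:2]-P)),4))
    print(z,f(o),f(n))
E
```

```text
0.066 (array([0.6647, 0.0373]), 98.9, 0.0378) (array([ 0.6282, -0.0082]), -169.1, 0.0431)
0.07 (array([0.6592, 0.0422]), 104.9, 0.0437) (array([ 0.623, -0.003]), -176.4, 0.0476)
0.074 (array([0.6538, 0.0471]), 109.5, 0.05) (array([0.6177, 0.0021]), 177.7, 0.0528)
0.078 (array([0.6483, 0.052 ]), 113.1, 0.0565) (array([0.6125, 0.0073]), 172.9, 0.0585)
```

Request:
apply_moves(
  plan="0 0 0 0 0 -0.007; 0 0 0 0 0 0; 0 0 0 0 0 0",
)

```text
time_s: 40.68
position: [0.6708, 0.0005, 0.0924]
tcp_rot: [[0.989, 0.148, 0.005], [0.148, -0.989, 0.002], [0.005, -0.001, -1.0]]
force: [3.1, 3.8, 2.3]
opening: 0.185
grasp_force: 30.1
```

```bash
python3 -c "
from go import *
s=bot.read_state();print(np.round(s['moment'],2));st()"
```

```text
[ 0.75 -0.64 -0.41]
t 40.68 p [6.708e-01 5.000e-04 9.240e-02] yaw_y -81.48 xax 8.52 tilt [0.0046 0.002 ] F [3.1 3.8 2.3] op 0.185 gf 30.090392623096704
```

Request:
apply_moves(
  plan="0 0 0 0 0 -0.007; 0 0 0 0 0 0; 0 0 0 0 0 0",
)

```text
time_s: 40.93
position: [0.6707, 0.0003, 0.0924]
tcp_rot: [[0.982, 0.19, 0.004], [0.19, -0.982, 0.002], [0.005, -0.001, -1.0]]
force: [3.6, 3.9, 2.0]
opening: 0.184
grasp_force: 31.1
```

```bash
python3 -c "
from go import *
s=bot.read_state();print(np.round(s['moment'],2));st()"
```

```text
[ 0.76 -0.58 -0.77]
t 40.93 p [6.707e-01 3.000e-04 9.240e-02] yaw_y -79.06 xax 10.94 tilt [0.0044 0.0023] F [3.6 3.9 2. ] op 0.184 gf 31.12173214649374
```

The turning moment is building up against the stop, so the clamp is home. I'll ease back, lift off and carry the key to the mat.

Request:
apply_moves(
  plan="0 0 0 0 0 0.01; 0 0 0 0 0 0.01; 0 0 0 0 0 0; 0 0 -0.1 0 0 0; 0 0 -0.2 0 0 0; 0 0 -0.2 0 0 0; 0 0 0 0 0 0",
)

```text
time_s: 41.52
position: [0.6697, -0.0012, 0.1189]
tcp_rot: [[0.997, 0.072, 0.003], [0.072, -0.997, -0.001], [0.003, 0.001, -1.0]]
force: [0.8, -0.1, -2.4]
opening: 0.179
grasp_force: 29.9
```

```bash
python3 -c "
from go import *
go(.4745,-.331)"
```

```text
t 41.52 p [ 0.6697 -0.0012  0.1189] yaw_y -85.9 xax 4.1 tilt [ 0.0027 -0.0011] F [ 0.8 -0.1 -2.4] op 0.179 gf 29.895212966948748
units [-4.365e+00  6.300e+00 -3.000e-03] joints [-9.6 38.8 79.4 -0.  61.7 76.3]
```

Request:
apply_moves(
  plan="0 0 -0.7 0 0 0; -0.5 0.72 0 0 0 0; -0.5 0.72 0 0 0 0; -0.5 0.72 0 0 0 0; -0.5 0.72 0 0 0 0; -0.5 0.72 0 0 0 0; -0.5 0.72 0 0 0 0; -0.5 0.72 0 0 0 0; -0.5 0.72 0 0 0 0; -0.36 0.52 0 0 0 0",
)

```text
time_s: 42.35
position: [0.4803, -0.3174, 0.152]
tcp_rot: [[0.998, 0.07, -0.001], [0.07, -0.998, -0.001], [-0.001, 0.001, -1.0]]
force: [0.9, 0.0, -2.5]
opening: 0.185
grasp_force: 30.0
```

Request:
apply_moves(
  plan="0 0 0.7 0 0 0; 0 0 0.7 0 0 0; 0 0 0.5 0 0 0; 0 0 0 0 0 0; 0 0 0 0 0 0",
)

```text
time_s: 42.77
position: [0.4815, -0.3138, 0.0558]
tcp_rot: [[0.997, 0.071, -0.003], [0.071, -0.997, 0.002], [-0.003, -0.003, -1.0]]
force: [-0.0, 0.2, -2.2]
opening: 0.183
grasp_force: 30.0
```

```bash
python3 -c "
from go import *
go(.4745,-.331)"
```

```text
t 42.77 p [ 0.4815 -0.3138  0.0558] yaw_y -85.91 xax 4.09 tilt [-0.0028  0.0024] F [-0.   0.2 -2.2] op 0.183 gf 29.963605511002243
units [-0.164  0.333 -0.   ] joints [-44.2  38.   95.9  -0.   46.3  41.7]
```

Correct by (-0.16, 0.33), then lower to TCP z of about 0.024.

Request:
apply_moves(
  plan="-0.16 0.33 0 0 0 0; 0 0 0.3 0 0 0; 0 0 0.2 0 0 0; 0 0 0 0 0 0; 0 0 0.08 0 0 0; 0 0 0 0 0 0; 0 0 0 0 0 0",
)

```text
time_s: 43.35
position: [0.4761, -0.3313, 0.0283]
tcp_rot: [[0.997, 0.072, 0.0], [0.072, -0.997, -0.0], [0.0, 0.0, -1.0]]
force: [-0.3, -0.3, -2.7]
opening: 0.183
grasp_force: 30.0
```

Request:
apply_moves(
  plan="0 0 0.04 0 0 0; 0 0 0 0 0 0; 0 0 0 0 0 0",
)

```text
time_s: 43.6
position: [0.4758, -0.3314, 0.0258]
tcp_rot: [[0.997, 0.071, 0.0], [0.071, -0.997, -0.0], [0.0, 0.0, -1.0]]
force: [-0.1, -0.9, -3.4]
opening: 0.182
grasp_force: 30.0
```

Request:
apply_moves(
  plan="0 0 0.03 0 0 0; 0 0 0 0 0 0; 0 0 0 0 0 0",
)

```text
time_s: 43.85
position: [0.476, -0.3317, 0.0243]
tcp_rot: [[0.997, 0.071, 0.001], [0.071, -0.997, -0.0], [0.001, 0.0, -1.0]]
force: [-0.4, 0.4, -1.7]
opening: 0.181
grasp_force: 30.0
```

Request:
apply_moves(
  plan="0 0 0.02 0 0 0; 0 0 0 0 0 0; 0 0 0 0 0 0",
)

```text
time_s: 44.1
position: [0.4761, -0.3317, 0.0242]
tcp_rot: [[0.997, 0.071, 0.001], [0.071, -0.997, -0.001], [0.001, 0.001, -1.0]]
force: [0.3, 1.5, 5.8]
opening: 0.184
grasp_force: 30.0
```

Request:
apply_moves(
  plan="0 0 -0.01 0 0 0; 0 0 0 0 0 0; 0 0 0 0 0 0; 0 0 0 0 0 0; 0 0 0 0 0 0; 0 0 0 0 0 0; 0 0 0 0 0 0; 0 0 0 0 0 0",
  gripper=0.2,
)

```text
time_s: 44.77
position: [0.4757, -0.3315, 0.0236]
tcp_rot: [[0.997, 0.071, -0.0], [0.071, -0.997, 0.0], [-0.0, -0.0, -1.0]]
force: [0.4, -0.8, 0.3]
opening: 0.585
grasp_force: 0.0
```

Request:
apply_moves(
  plan="0 0 -0.5 0 0 0; 0 0 -0.8 0 0 0; 0 0 -0.8 0 0 0; 0 0 -0.8 0 0 0; -0.4 0.7 0 0 0 0; -0.4 0.7 0 0 0 0; -0.4 0.7 0 0 0 0; -0.4 0.7 0 0 0 0; -0.4 0.7 0 0 0 0; -0.4 0.7 0 0 0 0",
)

```text
time_s: 45.6
position: [0.3698, -0.5509, 0.1688]
tcp_rot: [[0.997, 0.071, 0.0], [0.071, -0.997, 0.0], [0.0, -0.0, -1.0]]
force: [0.5, -0.2, 0.8]
opening: 0.596
grasp_force: 0.0
```

```bash
python3 - <<'E'
from meas import *
st(); a=capture("top")[:,:,::-1].copy(); cv2.imwrite("pics/t10.png",a); plate(a)
g=a[:,:,2].astype(np.uint8); m=(g[205:260,422:462]>165).astype(np.uint8)
for c in cv2.findContours(m,cv2.RETR_EXTERNAL,cv2.CHAIN_APPROX_NONE)[0]:
    if cv2.contourArea(c)>30: print("handle",cv2.minAreaRect((pt("top",c.reshape(-1,2)+np.array([422,205]),.078)[:,:2]*1000).astype(np.float32)))
w=np.clip(g[148:172,296:326].astype(float)-165,0,None); k=cv2.connectedComponentsWithStats((w>0).astype(np.uint8))
for i in range(1,k[0]):
    if k[2][i,4]>15:
        yy,xx=np.where(k[1]==i); P=pt("top",np.c_[xx+296,yy+148],.09)[:,:2]*1000; e,v=np.linalg.eigh(np.cov(P.T)); print("head",P.mean(0),np.degrees(np.arctan2(v[1,1],v[0,1])),np.sqrt(e*12))
E
```

```text
t 45.6 p [ 0.3698 -0.5509  0.1688] yaw_y -85.91 xax 4.09 tilt [0.     0.0002] F [ 0.5 -0.2  0.8] op 0.596 gf 0.0
far [array([637.2, -36.2]), array([637. , -51.5]), array([638. , -66.9])]
near [array([534.7,  66.7]), array([534.6,  56.5]), array([534.4,  46.4]), array([534.5,  31.3])]
+y [array([621. ,  77.8]), array([595. ,  77.2]), array([569.1,  77.4]), array([556.3,  76.9])]
-y [array([624. , -74.9]), array([613.5, -74.9]), array([603.1, -74.7]), array([592.7, -74.6])]
handle ((478.3327941894531, -330.71661376953125), (64.33814239501953, 17.461318969726562), 4.263385772705078)
head [671.34946837   0.93120451] -177.66851233746735 [11.4428299  43.29995591]
```

The checks pass. The plate has not moved, the clamp bar sits at about 180° (home), and the key stands about 3 mm from the mat's centre. Handing in.

```bash
python3 -c "
from rig import bot
print(bot.hand_in())"
```

```text
the job is handed in; nothing more can be done
None
```

The job is handed in at about 46 s of the 72 s; the hand-in gave no verdict. By my last measurements the plate is flush to within about 1 mm, the clamp is on its stop and the key stands upright about 3 mm from the mat's centre, but I first pushed the plate about 3 mm too far and had to drag it back.

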